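# Retighten the glue pot's lid, wing nut by wing nut

### The arm

A 6-joint arm with a two-finger parallel gripper is mounted at the origin on the work surface. World frame = base frame: x ahead of the robot, y to its left, z up, the work surface at z = 0. Lengths are in m, angles in rad, forces in N, time in s.
With the tool pointing down it reaches from about 0.4 to 0.925 m from the base axis. Payload 3.4 kg.
Tool frame: the origin (TCP) lies at the very end of the fingers, on their centre line; the grasp point (between the pads) lies hold_point_z behind it (hold_point_z is the distance from the TCP to the grasp point, in m); x points along the fingers, y is the direction in which the jaws open and shut, and the axes are right-handed (so a half turn about x gives the same grasp; the last joint's range is limited). The gripper opens to 85 mm and grips with 20 to 120 N. Pads are 22 mm wide; open, the fingers measure 114 mm over their backs; the gripper's body (76 mm by 85 mm) begins 54 mm behind the grasp point. The pads swing forward as they close: fully open they stand 13 mm farther back than shut.
Start: joints at [1.109, 0.307, 1.506, -0, 1.328, -0.073], TCP at [0.217, 0.532, 0.231] pointing down, gripper open.
Joint ranges: [-3.12, 3.12], [-1.05, 2.28], [0.14, 2.33], [-1.42, 4.57], [0.1, 2.73], [-2.68, 2.68]. Speed limits (rad/s): [2.57, 2.57, 3.14, 3.14, 3.14, 3.14].

### API

Orientations are given as a rotation vector (axis times angle).
In Python, from plant import get_obs, get_image, calibration, sign_off, hold_point_z gives the robot as it stands. The module is installed in compiled form; this text tells all that it offers.
- The arm moves only by the shell command python3 -m inch 'ROWS' [FORCE]. ROWS is JSON, a list of rows, each an object of numbers: "tx", "ty", "tz": the shift along the tool's x, y, z in cm; "wx", "wy", "wz": the turn, a rotation vector about the tool's x, y, z in degrees; "grip": the opening, from 0 (shut) to 1 (fully open). A call has 1 to 20 rows; each row is the pose to reach, as a shift and turn from the pose commanded when the call began, along the tool's axes at that moment; what a row does not reach only later rows make up. A row lasts 1/8 s, in which the tool goes at most 62.5 mm and 10.7 degrees, less where a joint would pass 70% of its speed; a pose out of reach is approached as far as the arm can. A call with a gripper value outside its range is refused whole. The fingers move at their own pace and stop on an object; FORCE is the grip in N (left out, the last holds). Time passes only in rows, so rows that repeat a pose let the fingers close. It gives the time, the measured TCP pose, the force and the opening at its end, in the units of the state.
- get_obs(): the state, without advancing time (a new reading comes with each control period).
- get_image(name): name is "scene" or "side" or "wrist"; returns the picture (384x512x3 uint8, blue, green, red); there is no depth.
- calibration(name): a dict with "fov_y" (degrees; the focal length in pixels is half the picture's height over the tangent of half this angle, whatever the lens; pixels are square), "cx", "cy" (the principal point, pixels), "k1" (the pictures are not rectified: a ray, as slopes to the right and down, at radius r is drawn at 1 + k1 r^2 times it, then the intrinsics apply), "extrinsics" (4x4, takes a point from world to camera coordinates); the wrist camera has in their place "tool_from_camera" (4x4, takes a point from camera to tool coordinates, whose origin is the TCP and whose axes are the tool frame's). Camera axes: x right, y down, z forward; pixel columns grow to the right and rows downward; lengths in m; the calibration is good to about 2 mm. A picture is of the moment at which its call begins: read the wrist's pose just before it. calibration takes no time and is no camera call.
- sign_off(): hands the job in, once; it reports no verdict.
The state is a dict: "t": time; "q": joint angles; "joint_velocities": joint speeds; "joint_torque": joint torques, N m; "tool_pos": TCP position; "ee_rot": TCP orientation; "force": force on the tool from outside, world axes, zero at the start; "ft_torque": the same for the moment, N m; "finger_gap": opening from 0.0 (shut) to 1.0 (fully open).
Only numpy, scipy, OpenCV 4.12 (cv2) and the standard library are available. Lean on these libraries where they do the work, as an engineer would, in place of code of your own. Each camera call takes 0.05 s, during which the arm holds its last target.

### The job

The lid gasket of the blue glue pressure pot has settled and its three wing nuts have come slack. Starting at the red one and going round the rim clockwise as seen from above, turn each nut clockwise just until you feel it take hold on its washer, then give it one more quarter turn, no more and no less, before going on to the next. Let the pot stand where it is, upright, do not force the nuts sideways or press down hard on them, leave the other things on the counter alone and end with all nuts let go.

Things in the scene. Friction and masses are not known exactly. Their poses are not given: they have to be found in the camera images.
- pot: blue pressure pot with round aluminium lid, loose on a 4 mm mat, about 4 kg; body 170 mm across, lid 200 mm, lid top 150 mm high; in its middle a manometer 50 mm across, top at 184 mm, and two fittings 50 mm from the middle, tops at 174 mm. Origin: centre of underside, z up. Nut axes upright, 104 mm from the pot's axis, 120 degrees apart, wings_1 on its +x side, then 2 and 3 clockwise from above
- wings_1 (a point): the RED wing nut, first to tighten: point to grip, on the nut's axis 28 mm above its washer; x along the wings, y across them, z up. Wings 64 mm tip to tip, 10 mm thick with flat faces: grip across this (along y) at the middle. Faces begin 7 mm above the washer and are 28 mm up at the middle, 38 mm at the tips; below, a round foot 26 mm across. Wings start at any angle
- wings_2 (a point): second wing nut, brass, next clockwise after the red one; shape and axes as wings_1. All three nuts: clockwise from above tightens; each turns freely (0.03 N m) through its own unknown slack of 0.1 to 1.2 rad, then takes hold and from there turns at a steady 0.45 N m and stays where it is left. Turning back does not undo the tightening
- wings_3 (a point): third wing nut, brass, next clockwise after wings_2; shape, axes and behaviour as the others. Needs a firm grip (some 70 N) so that the fingers do not slip once a nut has taken hold; when the turning pauses, part of the moment springs off, leaving 0.15 to 0.45 N m on the tool, against under 0.05 N m in the slack. To turn the open fingers round a nut, open them beyond 64 mm or lift clear
- mat: round black rubber mat, 260 mm across, 4 mm thick, fixed on the counter; the pot stands in its middle. Origin: centre of underside
- pad_1 (a point): middle of the top of the black rubber washer (30 mm across) under nut 1, 150 mm above the pot's underside. It stays put while the nut runs slack and sinks by 1.75 mm per turn of the nut from the moment the nut has taken hold (0.44 mm for a quarter turn): too little to be read well from one noisy pose.
- pad_2 (a point): middle of the top of the black rubber washer (30 mm across) under nut 2, 150 mm above the pot's underside. It stays put while the nut runs slack and sinks by 1.75 mm per turn of the nut from the moment the nut has taken hold (0.44 mm for a quarter turn): too little to be read well from one noisy pose.
- pad_3 (a point): middle of the top of the black rubber washer (30 mm across) under nut 3, 150 mm above the pot's underside. It stays put while the nut runs slack and sinks by 1.75 mm per turn of the nut from the moment the nut has taken hold (0.44 mm for a quarter turn): too little to be read well from one noisy pose.
- heel_housing: cracked grey plastic heel housing, 75 x 46 x 60 mm, lying loose; leave alone. Origin: underside
- toe_cup: red plastic toe cup, 80 x 60 x 40 mm, lying loose; leave alone. Origin: underside
- drill_guide: brass drill guide plate with steel bushes, 120 x 50 x 18 mm, lying loose; leave alone. Origin: underside
- brake_a: steel ski brake with two wire arms and black feet, 120 x 96 x 12 mm, lying loose; leave alone. Origin: underside
- brake_b: second ski brake, same as brake_a; leave alone. Origin: underside
- t_driver: T-handle screwdriver with orange grip, 125 mm long, lying loose; leave alone. Origin: underside
- old_gasket: black rubber ring 52 mm across, 5 mm high, lying beside the pot; leave alone. Origin: underside
- spare_nut: bare steel spare wing nut standing on the counter beside the pot, 64 x 26 x 38 mm; leave alone. Origin: underside

How it is judged:
By the outcome, as a careful person would: the job done as asked, in the order asked, and still so for the second after the job is handed in, with the robot touching nothing.
It also fails if it takes over 72 s, if anything falls off the work surface, if the arm or the gripper's body presses on something with over 40 N, if the wrist force passes 120 N, or if a joint passes its speed limit or range.

## Working session

There is one attempt and no reset: what is moved stays moved. The work goes in short steps, Python scripts to look and compute and a shell command to move; the robot and the scene stay as the last step left them, time stands still between calls to the robot, and variables do not carry over. Pictures are saved under pics/ and viewed, and the job is handed in when it is done.

```bash
mkdir -p pics; ls
python3 - <<'E'
from plant import *
import plant,cv2
o=get_obs()
for k,v in o.items(): print(k,v)
try: print(hold_point_z() if callable(hold_point_z) else hold_point_z)
except Exception as e: print(e)
for n in ["scene","side","wrist"]:
    print(n,calibration(n)); cv2.imwrite(f"pics/{n}0.png",get_image(n))
E
```

```text
pics
t 0.0
q [ 1.10951863e+00  3.07587490e-01  1.50766773e+00  2.32052284e-05
  1.32841397e+00 -7.34834525e-02]
joint_velocities [ 0.00053292 -0.00072131 -0.00189639  0.00129162 -0.00128625 -0.00160904]
joint_torque [ 2.16949657e-04 -4.57548702e+01 -2.51921779e+01 -1.30786843e-04
  1.28215292e-02  6.08048140e-06]
tool_pos [0.21712884 0.53167333 0.23037489]
ee_rot [ 0.30267906  1.54987285 -0.30583204]
force [ 0.01860342 -0.61059112  0.26005269]
ft_torque [-0.03562719 -0.01852761  0.01763693]
finger_gap 1.0001342965696427
0.0187
scene {'fov_y': 44.34597033733701, 'cx': 261.3141393445633, 'cy': 191.27077204112916, 'k1': -0.16533918512364615, 'extrinsics': array([[-0.56534759,  0.82484586, -0.00337873,  0.26186008],
       [ 0.61681532,  0.42003721, -0.66566328, -0.22817195],
       [-0.54765041, -0.37841518, -0.74624458,  1.70839223],
       [ 0.        ,  0.        ,  0.        ,  1.        ]])}
side {'fov_y': 57.21492811340129, 'cx': 256.5470857807791, 'cy': 187.40109772271396, 'k1': -0.09107730474021572, 'extrinsics': array([[ 0.69594118, -0.71801794,  0.01077493, -0.35746346],
       [-0.49820929, -0.49358835, -0.71285205,  0.36814433],
       [ 0.51715894,  0.49073493, -0.70123167,  1.07885858],
       [ 0.        ,  0.        ,  0.        ,  1.        ]])}
wrist {'fov_y': 64.32323160925465, 'cx': 255.95350864447454, 'cy': 185.69734063989767, 'k1': -0.0738097768842988, 'tool_from_camera': array([[ 3.62896005e-04, -2.71220738e-01,  9.62517106e-01,
        -1.42586476e-01],
       [ 9.99999890e-01,  3.85465513e-04, -2.68410527e-04,
         6.96530753e-04],
       [-2.98218649e-04,  9.62517097e-01,  2.71220848e-01,
        -6.91698790e-02],
       [ 0.00000000e+00,  0.00000000e+00,  0.00000000e+00,
         1.00000000e+00]])}
```

View pics/scene0.png

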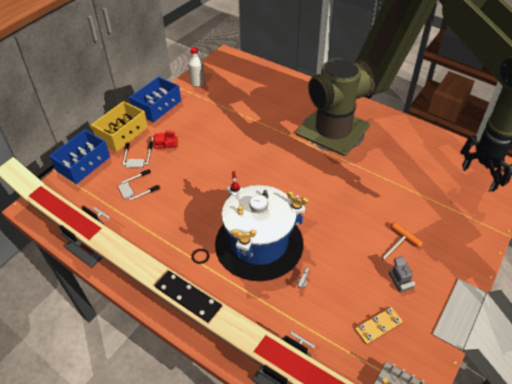

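View pics/side0.png

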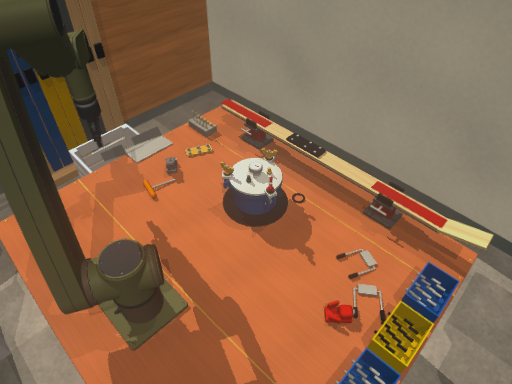

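View pics/wrist0.png

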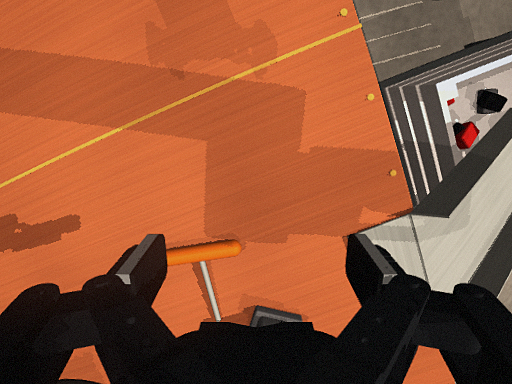

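```bash
cat > h.py <<'E'
import numpy as np, cv2
from plant import *
from scipy.spatial.transform import Rotation as R
def K(c):
    f=192/np.tan(np.radians(c['fov_y']/2)); return f
def w2c(n,obs=None):
    c=calibration(n)
    if n!='wrist': return np.array(c['extrinsics'])
    o=obs or get_obs(); T=np.eye(4);T[:3,:3]=R.from_rotvec(o['ee_rot']).as_matrix();T[:3,3]=o['tool_pos']
    return np.linalg.inv(T@c['tool_from_camera'])
def proj(n,P,obs=None):
    c=calibration(n);E=w2c(n,obs);P=np.atleast_2d(P)
    p=P@E[:3,:3].T+E[:3,3]; s=p[:,:2]/p[:,2:]; r2=(s**2).sum(1,keepdims=True)
    return s*(1+c['k1']*r2)*K(c)+[c['cx'],c['cy']]
def ray(n,uv,obs=None):
    c=calibration(n);E=w2c(n,obs)
    d=(np.array(uv,float)-[c['cx'],c['cy']])/K(c); s=d.copy()
    for _ in range(30): s=d/(1+c['k1']*(s@s))
    v=E[:3,:3].T@np.array([*s,1]); return -E[:3,:3].T@E[:3,3], v
def onz(n,uv,z,obs=None):
    o,v=ray(n,uv,obs); return o+v*(z-o[2])/v[2]
def crop(src,dst,x0,y0,x1,y1,s):
    im=cv2.imread(src)[y0:y1,x0:x1]; cv2.imwrite(dst,cv2.resize(im,None,fx=s,fy=s,interpolation=cv2.INTER_CUBIC))
E
python3 - <<'E'
from h import *
crop('pics/scene0.png','pics/sc_c.png',205,160,315,280,5)
crop('pics/side0.png','pics/si_c.png',215,140,315,230,6)
E
```

```text
(no output)
```

View pics/sc_c.png

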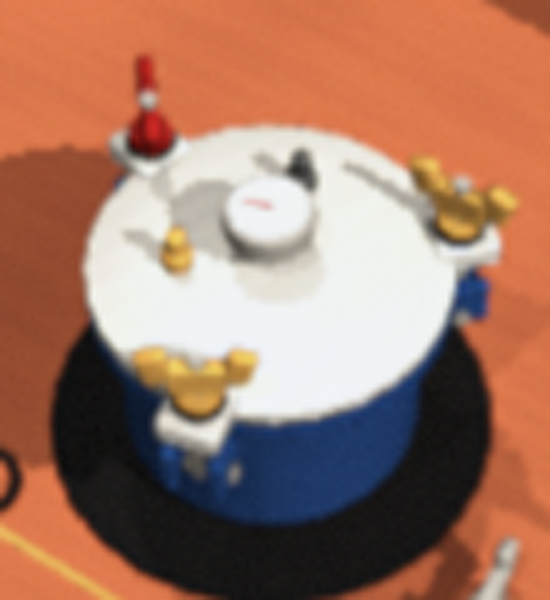

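View pics/si_c.png

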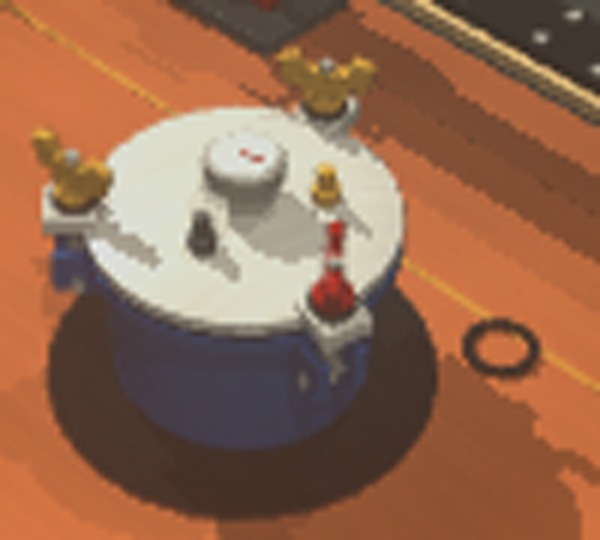

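Run:
```python
from h import *
from scipy.optimize import least_squares
sc={'r':(149,99),'b':(463,185),'f':(193,365)}
si={'r':(335,263),'b':(71,158),'f':(326,66)}
for k in sc:
    a=np.array(sc[k])/5+[205,160]-.4; b=np.array(si[k])/6+[215,140]-.4
    oa,va=ray('scene',a); ob,vb=ray('side',b)
    A=np.stack([va,-vb],1); t=np.linalg.lstsq(A,ob-oa,rcond=None)[0]
    p=oa+va*t[0];q=ob+vb*t[1]; print(k,(p+q)/2,np.linalg.norm(p-q), onz('scene',a,.184)[:2],onz('side',b,.184)[:2])
# mat centre by edges
for n,s,o,pts in [('scene',5,(205,160),[(53,420),(490,420),(275,600)]),('side',6,(215,140),[(48,375),(437,375),(240,520)])]:
    print(n,[onz(n,np.array(p)/s+o-.4,.004)[:2].round(3) for p in pts])
```

```text
r [ 0.54034861 -0.03675131  0.18347428] 0.0016952930836659434 [ 0.54018221 -0.03579107] [ 0.5404693  -0.03776135]
b [0.49625368 0.138375   0.18306098] 0.0006221910382671061 [0.49673698 0.13897027] [0.4957136  0.13726115]
f [0.6718747  0.08963689 0.18188834] 0.0008508979568107965 [0.67339179 0.09029527] [0.66960765 0.08822664]
scene [array([ 0.646, -0.037]), array([0.503, 0.173]), array([0.673, 0.138])]
side [array([0.472, 0.146]), array([ 0.652, -0.036]), array([ 0.473, -0.03 ])]
```

```bash
cat >> h.py <<'E'
def pose(o=None):
    o=o or get_obs(); return np.array(o['tool_pos']),R.from_rotvec(o['ee_rot']).as_matrix()
def down(psi):
    # tool x down, tool y at world angle psi
    x=np.array([0,0,-1.]);y=np.array([np.cos(psi),np.sin(psi),0]);return np.stack([x,y,np.cross(x,y)],1)
def delta(pt,psi):
    p,M=pose(); T=M.T@(np.array(pt)-p)*100
    w=np.degrees(R.from_matrix(M.T@down(psi)).as_rotvec()); return T.round(2),w.round(1)
E
python3 - <<'E'
from h import *
p,M=pose();print(M.round(4)); psi=np.arctan2(M[1,1],M[0,1]);print(np.degrees(psi), get_obs()['t'])
for d in (0,.5,-.5): print(d,delta([.540,-.037,.275],psi+d))
E
```

```text
[[-7.000e-04  3.781e-01  9.257e-01]
 [-1.400e-03  9.257e-01 -3.781e-01]
 [-1.000e+00 -1.600e-03 -2.000e-04]]
67.78118094961884 0.15
0 (array([ -4.39, -40.46,  51.39]), array([-0. , -0. ,  0.1]))
0.5 (array([ -4.39, -40.46,  51.39]), array([-28.6,  -0. ,   0.1]))
-0.5 (array([ -4.39, -40.46,  51.39]), array([28.6,  0. ,  0.1]))
```

```bash
python3 -m inch '[{"tx":-4.4,"ty":-40.5,"tz":51.4,"grip":0.5},{"tx":-4.4,"ty":-40.5,"tz":51.4,"grip":0.5},{"tx":-4.4,"ty":-40.5,"tz":51.4,"grip":0.5},{"tx":-4.4,"ty":-40.5,"tz":51.4,"grip":0.5},{"tx":-4.4,"ty":-40.5,"tz":51.4,"grip":0.5},{"tx":-4.4,"ty":-40.5,"tz":51.4,"grip":0.5},{"tx":-4.4,"ty":-40.5,"tz":51.4,"grip":0.5},{"tx":-4.4,"ty":-40.5,"tz":51.4,"grip":0.5},{"tx":-4.4,"ty":-40.5,"tz":51.4,"grip":0.5},{"tx":-4.4,"ty":-40.5,"tz":51.4,"grip":0.5},{"tx":-4.4,"ty":-40.5,"tz":51.4,"grip":0.5},{"tx":-4.4,"ty":-40.5,"tz":51.4,"grip":0.5},{"tx":-4.4,"ty":-40.5,"tz":51.4,"grip":0.5},{"tx":-4.4,"ty":-40.5,"tz":51.4,"grip":0.5},{"tx":-4.4,"ty":-40.5,"tz":51.4,"grip":0.5}]'
python3 - <<'E'
from h import *
o=get_obs();print(o);cv2.imwrite('pics/w1.png',get_image('wrist'))
E
```

```text
{'t': 0.15, 'q': array([ 1.10949693e+00,  3.07441648e-01,  1.50735595e+00,  3.87680520e-05,
        1.32839257e+00, -7.35170572e-02]), 'joint_velocities': array([ 0.00044402, -0.00143447, -0.00328583, -0.00144185,  0.00187263,
       -0.00096329]), 'joint_torque': array([-9.54865482e-05, -4.57983077e+01, -2.52218699e+01,  3.01856323e-05,
        8.57547187e-03,  1.73746645e-05]), 'tool_pos': array([0.2172166 , 0.53183457, 0.23057601]), 'ee_rot': array([ 0.30303597,  1.54976174, -0.30545307]), 'force': array([-0.1491101 ,  0.37102755,  0.57591237]), 'ft_torque': array([ 0.03928414,  0.0008377 , -0.00134277]), 'finger_gap': 0.9986315194059306}$[0]: bad value
```

View pics/w1.png

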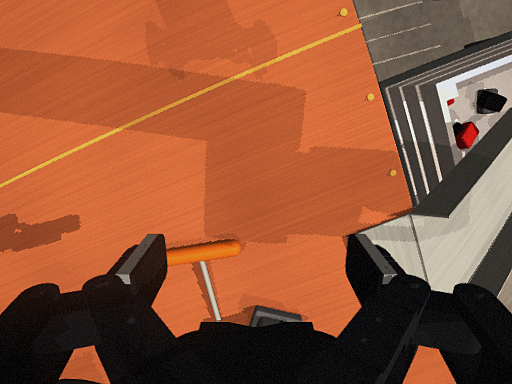

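```bash
python3 -m inch '[{"tx":-0.5,"ty":-4,"tz":4.5,"wx":0,"wy":0,"wz":0,"grip":0.5}]'
```

```text
t: 0.32
tool_pos: [0.2436, 0.4806, 0.2356]
ee_rot: [0.302, 1.55, -0.3]
force: [1.1, -1.0, 0.2]
finger_gap: 0.815
```

```bash
python3 -m inch '[{"tx":-3.9,"ty":-36.5,"tz":46.9,"wx":0,"wy":0,"wz":0,"grip":0.5},{"tx":-3.9,"ty":-36.5,"tz":46.9,"wx":0,"wy":0,"wz":0,"grip":0.5}]' || true
python3 -m inch '[{"tx":-0.5,"ty":-4,"tz":5}]'
```

```text
t: 0.57
tool_pos: [0.3066, 0.3686, 0.2444]
ee_rot: [0.303, 1.549, -0.303]
force: [1.7, -0.5, 1.1]
finger_gap: 0.499$[0]: bad value
```

Run:
```python
from h import *
p,M=pose();psi=np.arctan2(M[1,1],M[0,1]);print(delta([.540,-.037,.275],np.radians(67.8)))
```

```text
(array([ -3.04, -28.78,  36.91]), array([0.1, 0. , 0. ]))
```

```bash
python3 -m inch '[{"tx":-3,"ty":-28.8,"tz":36.9,"wx":0,"wy":0,"wz":0,"grip":0.5},{"tx":-3,"ty":-28.8,"tz":36.9,"wx":0,"wy":0,"wz":0,"grip":0.5},{"tx":-3,"ty":-28.8,"tz":36.9,"wx":0,"wy":0,"wz":0,"grip":0.5},{"tx":-3,"ty":-28.8,"tz":36.9,"wx":0,"wy":0,"wz":0,"grip":0.5},{"tx":-3,"ty":-28.8,"tz":36.9,"wx":0,"wy":0,"wz":0,"grip":0.5},{"tx":-3,"ty":-28.8,"tz":36.9,"wx":0,"wy":0,"wz":0,"grip":0.5},{"tx":-3,"ty":-28.8,"tz":36.9,"wx":0,"wy":0,"wz":0,"grip":0.5},{"tx":-3,"ty":-28.8,"tz":36.9,"wx":0,"wy":0,"wz":0,"grip":0.5},{"tx":-3,"ty":-28.8,"tz":36.9,"wx":0,"wy":0,"wz":0,"grip":0.5},{"tx":-3,"ty":-28.8,"tz":36.9,"wx":0,"wy":0,"wz":0,"grip":0.5}]'
python3 - <<'E'
from h import *
o=get_obs();print(o['t'],o['tool_pos'],o['q'],o['ft_torque'],o['force']);cv2.imwrite('pics/w2.png',get_image('wrist'))
np.save('o2.npy',np.r_[o['tool_pos'],o['ee_rot']])
E
```

```text
t: 1.82
tool_pos: [0.5381, -0.0355, 0.274]
ee_rot: [0.305, 1.551, -0.304]
force: [0.0, 0.6, -0.1]
finger_gap: 0.502
1.825 [ 0.53807917 -0.03550717  0.27403816] [-1.44668101e-01  2.26984807e-01  1.51068211e+00  6.42898173e-04
  1.40550717e+00 -1.32752959e+00] [0.00954974 0.04852692 0.01891886] [ 0.02066506  0.61407416 -0.11795139]
```

View pics/w2.png

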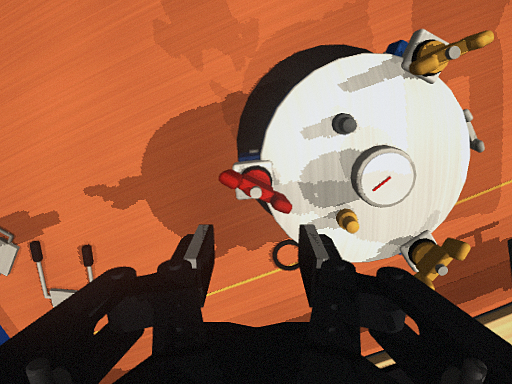

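Run:
```python
from h import *
crop('pics/w2.png','pics/w2r.png',207,150,307,225,8)
crop('pics/w2.png','pics/w2b.png',395,15,512,102,6)
```

```text
(no output)
```

View pics/w2r.png

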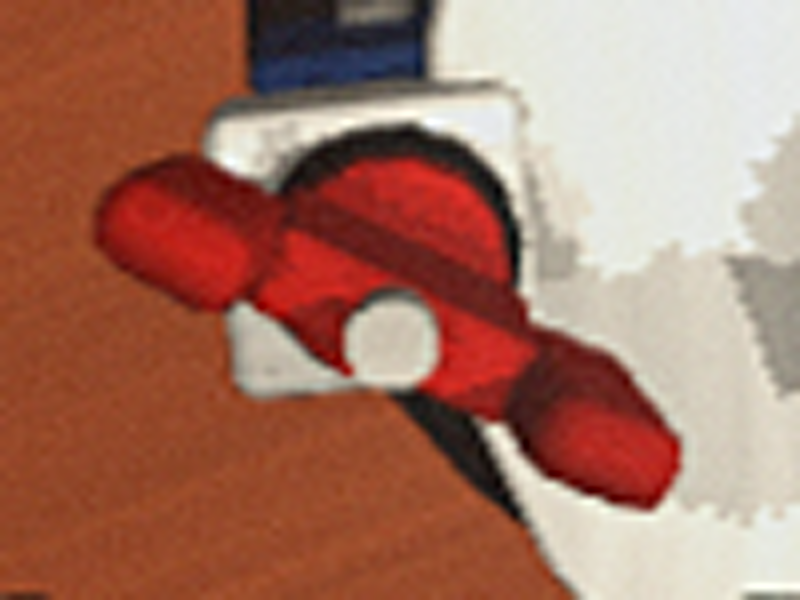

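View pics/w2b.png

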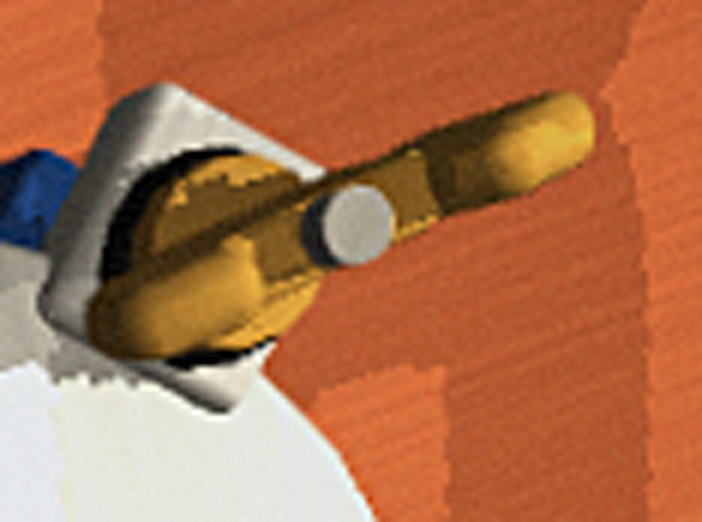

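```bash
cat >> h.py <<'E'
from scipy.optimize import least_squares
def ob(f):
    a=np.load(f); return dict(tool_pos=a[:3],ee_rot=a[3:])
def circ(pts,z,r,o,n='wrist'):
    P=np.array([onz(n,p,z,o)[:2] for p in pts])
    s=least_squares(lambda c:np.hypot(*(P-c[:2]).T)-r,P.mean(0)); return s.x, np.abs(s.fun).max()
E
python3 - <<'E'
from h import *
o=ob('o2.npy')
px=lambda p,s,x,y:(np.array(p,float)+.5)/s-.5+[x,y]
r=lambda *p:px(p,8,207,150); b=lambda *p:px(p,6,395,15)
print('washer r',circ([r(*p) for p in [(290,190),(330,150),(400,127),(460,148),(505,205),(519,265)]],.154,.015,o))
print('bolt r',[onz('wrist',r(392,340),z,o).round(4) for z in(.182,.185,.188,.192)])
L=onz('wrist',r(120,250),.190,o);Rr=onz('wrist',r(665,480),.190,o);print(L,Rr,(L+Rr)/2,np.linalg.norm(L-Rr),np.degrees(np.arctan2(*(Rr-L)[1::-1])))
print('washer b',circ([b(*p) for p in [(103,260),(125,200),(170,160),(230,147)]],.154,.015,o))
print('bolt b',[onz('wrist',b(357,225),z,o).round(4) for z in(.182,.185,.188,.192)])
L=onz('wrist',b(100,330),.190,o);Rr=onz('wrist',b(580,125),.190,o);print(L,Rr,(L+Rr)/2,np.linalg.norm(L-Rr),np.degrees(np.arctan2(*(Rr-L)[1::-1])))
E
```

```text
washer r (array([ 0.53986725, -0.03611369]), np.float64(0.0009623297367437264))
bolt r [array([ 0.5401, -0.036 ,  0.182 ]), array([ 0.5393, -0.0356,  0.185 ]), array([ 0.5385, -0.0353,  0.188 ]), array([ 0.5374, -0.0348,  0.192 ])]
[ 0.5196813  -0.05583209  0.19      ] [ 0.5614621  -0.01558309  0.19      ] [ 0.5405717  -0.03570759  0.19      ] 0.05801393420793099 43.93019933202286
washer b (array([0.49527428, 0.13795052]), np.float64(0.00021599986452434765))
bolt b [array([0.4955, 0.1419, 0.182 ]), array([0.4952, 0.14  , 0.185 ]), array([0.495, 0.138, 0.188]), array([0.4946, 0.1355, 0.192 ])]
[0.49531644 0.10302047 0.19      ] [0.4931335  0.16736273 0.19      ] [0.49422497 0.1351916  0.19      ] 0.0643792786255813 91.94312762534943
```

```bash
python3 - <<'E'
from h import *
print(delta([.540,-.036,.25],np.radians(134)))
E
python3 -m inch '[{"tx":2,"ty":0,"tz":0.2,"wx":-66,"wy":0,"wz":0,"grip":0.5},{"tx":2,"ty":0,"tz":0.2,"wx":-66,"wy":0,"wz":0,"grip":0.5},{"tx":2,"ty":0,"tz":0.2,"wx":-66,"wy":0,"wz":0,"grip":0.5},{"tx":2,"ty":0,"tz":0.2,"wx":-66,"wy":0,"wz":0,"grip":0.5},{"tx":2,"ty":0,"tz":0.2,"wx":-66,"wy":0,"wz":0,"grip":0.5},{"tx":2,"ty":0,"tz":0.2,"wx":-66,"wy":0,"wz":0,"grip":0.5},{"tx":2,"ty":0,"tz":0.2,"wx":-66,"wy":0,"wz":0,"grip":0.5},{"tx":2,"ty":0,"tz":0.2,"wx":-66,"wy":0,"wz":0,"grip":0.5}]'
python3 - <<'E'
from h import *
o=get_obs();print(o['t'],o['tool_pos'],o['q'],o['ft_torque'],o['force']);cv2.imwrite('pics/w3.png',get_image('wrist'))
np.save('o3.npy',np.r_[o['tool_pos'],o['ee_rot']])
crop('pics/w3.png','pics/w3r.png',170,130,340,260,4.7)
E
```

```text
(array([ 2.42, -0.01,  0.23]), array([-66.2,  -0.1,  -0.1]))
t: 2.88
tool_pos: [0.5403, -0.0359, 0.2546]
ee_rot: [-0.596, 1.487, 0.597]
force: [-0.2, -0.2, 0.1]
finger_gap: 0.501
2.875 [ 0.54030845 -0.03591582  0.25458761] [-1.44452442e-01  2.42647659e-01  1.53900135e+00  9.91031712e-05
  1.35995518e+00 -2.47810036e+00] [-0.02612243 -0.01443897  0.01758353] [-0.17396016 -0.16394172  0.14135912]
```

View pics/w3r.png

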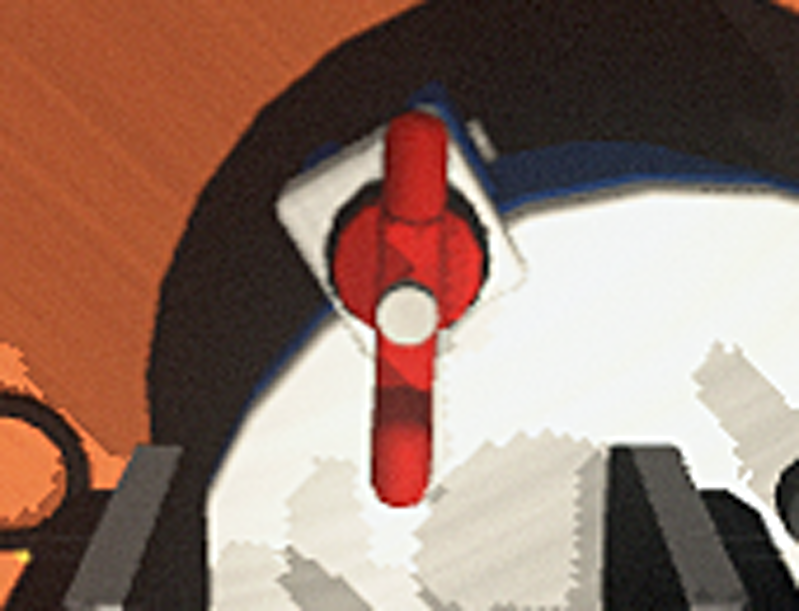

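View pics/w3.png

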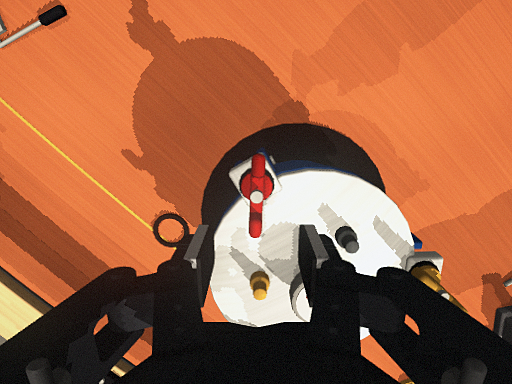

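Run:
```python
from h import *
o=ob('o3.npy')
px=lambda p,s,x,y:(np.array(p,float)+.5)/s-.5+[x,y]
r=lambda *p:px(p,4.7,170,130)
c,e=circ([r(*p) for p in [(328,255),(335,220),(370,182),(450,185),(483,220),(489,265),(478,300)]],.154,.015,o);print(c,e)
M=R.from_rotvec(o['ee_rot']).as_matrix()
t=lambda P:(M.T@(np.array(P)-o['tool_pos'])*1000).round(2)
print('washer',t([*c,.154]))
for q,z in [((416,112),.188),((401,505),.190),((408,314),.183),((408,314),.188),((415,150),.192),((402,470),.192)]: P=onz('wrist',r(*q),z,o);print(q,P.round(4),t(P))
```

```text
[ 0.53891577 -0.03575437] 0.00089369602551145
washer [100.59   1.07  -0.9 ]
(416, 112) [ 0.5153 -0.0569  0.188 ] [ 66.59   2.12 -32.61]
(401, 505) [ 0.5618 -0.0156  0.19  ] [64.59 -0.12 29.59]
(408, 314) [ 0.5398 -0.0351  0.183 ] [71.59  0.98  0.18]
(408, 314) [ 0.5386 -0.0362  0.188 ] [66.59  0.97 -1.42]
(415, 150) [ 0.5189 -0.0536  0.192 ] [ 62.59   1.96 -27.71]
(402, 470) [ 0.5567 -0.0202  0.192 ] [6.259e+01 5.000e-02 2.270e+01]
```

```bash
python3 -m inch '[{"tx":4.5,"ty":0.1,"tz":-0.06,"wx":2,"wy":0,"wz":0,"grip":0.4},{"tx":6.5,"ty":0.1,"tz":-0.06,"wx":2,"wy":0,"wz":0,"grip":0.4},{"tx":8,"ty":0.1,"tz":-0.06,"wx":2,"wy":0,"wz":0,"grip":0.4},{"tx":9.05,"ty":0.1,"tz":-0.06,"wx":2,"wy":0,"wz":0,"grip":0.25},{"tx":9.05,"ty":0.1,"tz":-0.06,"wx":2,"wy":0,"wz":0,"grip":0.25}]'
python3 - <<'E'
from h import *
o=get_obs();print(o['t'],o['tool_pos'],o['ft_torque'],o['force'],o['finger_gap']);cv2.imwrite('pics/w4.png',get_image('wrist'))
crop('pics/w4.png','pics/w4r.png',170,130,340,280,4)
E
```

```text
t: 3.55
tool_pos: [0.5394, -0.0364, 0.1636]
ee_rot: [-0.57, 1.495, 0.571]
force: [0.0, -0.8, -0.6]
finger_gap: 0.25
3.55 [ 0.53937778 -0.03644547  0.16355526] [ 0.04296228 -0.01581687  0.03397506] [ 0.01635631 -0.76614914 -0.55317961] 0.24996275393552103
```

View pics/w4r.png

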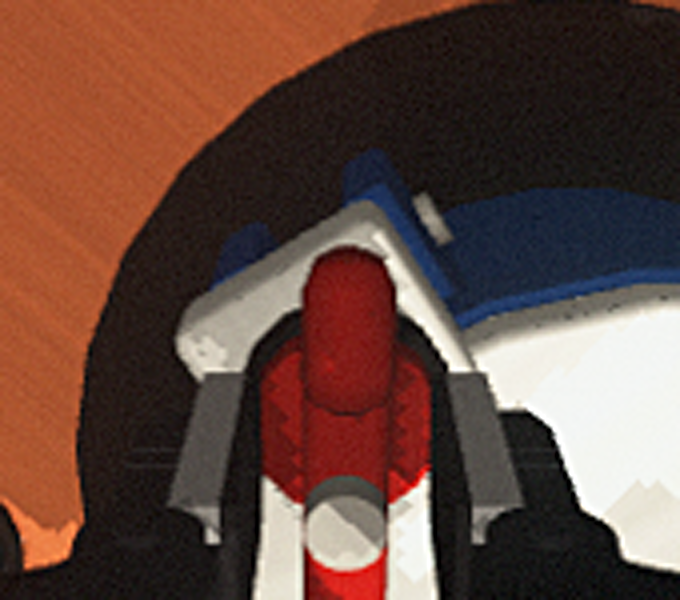

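```bash
python3 -m inch '[{"tx":0,"ty":0,"tz":0,"wx":0,"wy":0,"wz":0,"grip":0.1},{"tx":0,"ty":0,"tz":0,"wx":0,"wy":0,"wz":0,"grip":0.0},{"tx":0,"ty":0,"tz":0,"wx":0,"wy":0,"wz":0,"grip":0.0},{"tx":0,"ty":0,"tz":0,"wx":0,"wy":0,"wz":0,"grip":0.0}]' 80
cat > s.py <<'E'
from h import *
import sys
n=int(sys.argv[1]) if len(sys.argv)>1 else 1
o=get_obs();p,M=pose(o)
print('t%.2f'%o['t'],'pos',o['tool_pos'].round(4),'psi %.2f'%np.degrees(np.arctan2(M[1,1],M[0,1])),'q6 %.1f'%np.degrees(o['q'][5]),'F',np.round(o['force'],1),'T',np.round(o['ft_torque'],3),'Ttool',np.round(M.T@o['ft_torque'],3),'Ftool',np.round(M.T@o['force'],1),'gap %.3f'%o['finger_gap'],'tau6 %.3f'%o['joint_torque'][5])
E
python3 s.py
```

```text
t: 4.1
tool_pos: [0.5399, -0.0362, 0.1649]
ee_rot: [-0.57, 1.493, 0.57]
force: [-1.8, 2.1, 6.1]
finger_gap: 0.094
t4.10 pos [ 0.5399 -0.0362  0.1649] psi 131.78 q6 -140.1 F [-1.8  2.1  6.1] T [0.322 0.289 0.002] Ttool [-0.001  0.001  0.433] Ftool [-6.1  2.8  0.1] gap 0.094 tau6 -0.027
```

```bash
python3 -m inch '[{"tx":-0.13,"ty":0,"tz":0,"wx":0,"wy":0,"wz":0,"grip":0.0},{"tx":-0.13,"ty":0,"tz":0,"wx":0,"wy":0,"wz":0,"grip":0.0}]'; python3 s.py
```

```text
t: 4.35
tool_pos: [0.5398, -0.0363, 0.1651]
ee_rot: [-0.57, 1.494, 0.57]
force: [0.6, 2.7, -1.8]
finger_gap: 0.096
t4.35 pos [ 0.5398 -0.0363  0.1651] psi 131.78 q6 -140.1 F [ 0.6  2.7 -1.8] T [ 0.407 -0.174 -0.058] Ttool [ 0.058 -0.401  0.188] Ftool [1.9 1.6 2.2] gap 0.096 tau6 -0.025
```

```bash
python3 -m inch '[{"tx":0,"ty":0,"tz":0,"wx":4,"wy":0,"wz":0,"grip":0.0},{"tx":0,"ty":0,"tz":0,"wx":4,"wy":0,"wz":0,"grip":0.0}]' >/dev/null; python3 s.py
python3 -m inch '[{"tx":0,"ty":0,"tz":0,"wx":4,"wy":0,"wz":0,"grip":0.0},{"tx":0,"ty":0,"tz":0,"wx":4,"wy":0,"wz":0,"grip":0.0}]' >/dev/null; python3 s.py
```

```text
t4.60 pos [ 0.5398 -0.0363  0.1651] psi 127.82 q6 -136.2 F [ 1.4  1.6 -2.8] T [ 0.398 -0.227 -0.003] Ttool [ 0.003 -0.423  0.176] Ftool [2.8 0.4 2. ] gap 0.093 tau6 0.204
t4.85 pos [ 0.5398 -0.0363  0.1651] psi 123.87 q6 -132.2 F [ 1.4  3.1 -3.2] T [ 0.464 -0.294 -0.061] Ttool [ 0.061 -0.503  0.221] Ftool [3.3 1.8 2.9] gap 0.091 tau6 0.197
```

```bash
python3 -m inch '[{"tx":0.04,"ty":0,"tz":0,"wx":4,"wy":0,"wz":0,"grip":0.0},{"tx":0.04,"ty":0,"tz":0,"wx":4,"wy":0,"wz":0,"grip":0.0}]' >/dev/null; python3 s.py
python3 -m inch '[{"tx":0,"ty":0,"tz":0,"wx":4,"wy":0,"wz":0,"grip":0.0},{"tx":0,"ty":0,"tz":0,"wx":4,"wy":0,"wz":0,"grip":0.0}]' >/dev/null; python3 s.py
```

```text
t5.10 pos [ 0.5398 -0.0363  0.1651] psi 119.91 q6 -128.3 F [ 0.6  2.6 -0.3] T [ 0.443 -0.195 -0.067] Ttool [ 0.067 -0.39   0.286] Ftool [0.3 1.9 1.8] gap 0.093 tau6 0.193
t5.35 pos [ 0.5399 -0.0364  0.165 ] psi 115.92 q6 -124.3 F [ 1.3  3.4 -0.7] T [ 0.45  -0.311 -0.012] Ttool [ 0.013 -0.477  0.268] Ftool [0.7 2.5 2.7] gap 0.091 tau6 0.191
```

```bash
python3 -m inch '[{"tx":0,"ty":0,"tz":0,"wx":4,"wy":0,"wz":0,"grip":0.0},{"tx":0,"ty":0,"tz":0,"wx":4,"wy":0,"wz":0,"grip":0.0}]' >/dev/null; python3 s.py
```

```text
t5.60 pos [ 0.5399 -0.0365  0.1651] psi 111.93 q6 -120.3 F [ 1.   2.8 -1.6] T [ 0.436 -0.272 -0.02 ] Ttool [ 0.02  -0.416  0.303] Ftool [1.6 2.3 2. ] gap 0.088 tau6 0.190
```

```bash
python3 -m inch '[{"tx":0,"ty":0.03,"tz":0.03,"wx":4,"wy":0,"wz":0,"grip":0.0},{"tx":0,"ty":0.03,"tz":0.03,"wx":4,"wy":0,"wz":0,"grip":0.0}]' >/dev/null; python3 s.py
python3 -m inch '[{"tx":0,"ty":0,"tz":0,"wx":4,"wy":0,"wz":0,"grip":0.0},{"tx":0,"ty":0,"tz":0,"wx":4,"wy":0,"wz":0,"grip":0.0}]' >/dev/null; python3 s.py
```

```text
t5.85 pos [ 0.5399 -0.0364  0.165 ] psi 107.95 q6 -116.2 F [ 1.2  1.9 -0.1] T [ 0.225 -0.146  0.04 ] Ttool [-0.04  -0.208  0.169] Ftool [0.1 1.4 1.7] gap 0.091 tau6 0.192
t6.10 pos [ 0.5399 -0.0364  0.165 ] psi 103.95 q6 -112.2 F [1.9 0.2 0.3] T [ 0.115 -0.251 -0.017] Ttool [ 0.018 -0.272  0.051] Ftool [-0.3 -0.3  1.9] gap 0.093 tau6 0.189
```

```bash
python3 -m inch '[{"tx":0,"ty":0,"tz":0,"wx":4,"wy":0,"wz":0,"grip":0.0},{"tx":0,"ty":0,"tz":0,"wx":4,"wy":0,"wz":0,"grip":0.0}]' >/dev/null; python3 s.py
```

```text
t6.35 pos [ 0.5399 -0.0365  0.165 ] psi 99.95 q6 -108.2 F [1.4 1.3 1. ] T [ 0.058 -0.228  0.021] Ttool [-0.02  -0.234  0.017] Ftool [-1.   1.   1.6] gap 0.093 tau6 0.189
```

```bash
python3 -m inch '[{"tx":0,"ty":0,"tz":0,"wx":4,"wy":0,"wz":0,"grip":0.0},{"tx":0,"ty":0,"tz":0,"wx":4,"wy":0,"wz":0,"grip":0.0}]' >/dev/null; python3 s.py
```

```text
t6.60 pos [ 0.5399 -0.0365  0.165 ] psi 95.95 q6 -104.3 F [2.1 0.4 0.2] T [-0.047 -0.234 -0.011] Ttool [ 0.012 -0.228 -0.071] Ftool [-0.2  0.2  2.2] gap 0.098 tau6 0.189
```

```bash
python3 -m inch '[{"tx":0,"ty":0,"tz":0.02,"wx":4,"wy":0,"wz":0,"grip":0.0},{"tx":0,"ty":0,"tz":0.02,"wx":4,"wy":0,"wz":0,"grip":0.0}]' >/dev/null; python3 s.py
python3 -m inch '[{"tx":0,"ty":0,"tz":0,"wx":4,"wy":0,"wz":0,"grip":0.0},{"tx":0,"ty":0,"tz":0,"wx":4,"wy":0,"wz":0,"grip":0.0}]' >/dev/null; python3 s.py
python3 -m inch '[{"tx":0,"ty":0,"tz":0,"wx":4,"wy":0,"wz":0,"grip":0.0},{"tx":0,"ty":0,"tz":0,"wx":4,"wy":0,"wz":0,"grip":0.0}]' >/dev/null; python3 s.py
python3 -m inch '[{"tx":0,"ty":0,"tz":0,"wx":4,"wy":0,"wz":0,"grip":0.0},{"tx":0,"ty":0,"tz":0,"wx":4,"wy":0,"wz":0,"grip":0.0}]' >/dev/null; python3 s.py
python3 -m inch '[{"tx":0,"ty":0,"tz":0,"wx":4,"wy":0,"wz":0,"grip":0.0},{"tx":0,"ty":0,"tz":0,"wx":4,"wy":0,"wz":0,"grip":0.0}]' >/dev/null; python3 s.py
```

```text
t6.85 pos [ 0.5399 -0.0365  0.165 ] psi 91.95 q6 -100.2 F [ 1.  -0.9  0.2] T [-0.136 -0.11  -0.004] Ttool [ 0.004 -0.105 -0.14 ] Ftool [-0.2 -0.9  1. ] gap 0.096 tau6 0.190
t7.10 pos [ 0.5399 -0.0365  0.165 ] psi 87.95 q6 -96.2 F [ 0.8 -1.6  1.1] T [-0.281 -0.054  0.008] Ttool [-0.008 -0.064 -0.279] Ftool [-1.1 -1.6  0.8] gap 0.094 tau6 0.190
t7.35 pos [ 0.5399 -0.0365  0.165 ] psi 83.95 q6 -92.2 F [ 1.  -1.6  1.9] T [-0.4   -0.058 -0.016] Ttool [ 0.016 -0.1   -0.392] Ftool [-1.9 -1.5  1.1] gap 0.093 tau6 0.190
t7.60 pos [ 0.5399 -0.0366  0.165 ] psi 79.95 q6 -88.2 F [-0.1 -2.3  2.8] T [-0.591 -0.002  0.038] Ttool [-0.038 -0.105 -0.582] Ftool [-2.8 -2.2  0.3] gap 0.098 tau6 0.190
t7.85 pos [ 0.5399 -0.0366  0.165 ] psi 75.95 q6 -84.2 F [ 0.  -4.4  2.3] T [-0.688  0.029 -0.003] Ttool [ 0.003 -0.139 -0.674] Ftool [-2.3 -4.2  1.1] gap 0.095 tau6 0.191
```

```bash
python3 -m inch '[{"tx":-0.03,"ty":-0.06,"tz":0,"wx":4,"wy":0,"wz":0,"grip":0.0},{"tx":-0.03,"ty":-0.06,"tz":0,"wx":4,"wy":0,"wz":0,"grip":0.0}]' >/dev/null; python3 s.py
python3 -m inch '[{"tx":0,"ty":0,"tz":0,"wx":4,"wy":0,"wz":0,"grip":0.0},{"tx":0,"ty":0,"tz":0,"wx":4,"wy":0,"wz":0,"grip":0.0}]' >/dev/null; python3 s.py
python3 -m inch '[{"tx":0,"ty":0,"tz":0,"wx":4,"wy":0,"wz":0,"grip":0.0},{"tx":0,"ty":0,"tz":0,"wx":4,"wy":0,"wz":0,"grip":0.0}]' >/dev/null; python3 s.py
python3 -m inch '[{"tx":0,"ty":0,"tz":0,"wx":4,"wy":0,"wz":0,"grip":0.0},{"tx":0,"ty":0,"tz":0,"wx":4,"wy":0,"wz":0,"grip":0.0}]' >/dev/null; python3 s.py
```

```text
t8.10 pos [ 0.5398 -0.0367  0.1651] psi 71.96 q6 -80.3 F [ 1.  -2.4 -0.2] T [-0.408 -0.176  0.124] Ttool [-0.124 -0.294 -0.334] Ftool [ 0.2 -1.9  1.7] gap 0.093 tau6 0.331
t8.35 pos [ 0.5398 -0.0367  0.165 ] psi 67.99 q6 -76.3 F [ 0.4 -2.1 -0.4] T [-0.489 -0.152  0.338] Ttool [-0.338 -0.325 -0.396] Ftool [ 0.4 -1.8  1.1] gap 0.092 tau6 0.540
t8.60 pos [ 0.5398 -0.0367  0.165 ] psi 63.97 q6 -72.3 F [ 1.4 -3.  -1.1] T [-0.514 -0.194  0.378] Ttool [-0.378 -0.4   -0.376] Ftool [ 1.1 -2.1  2.5] gap 0.094 tau6 0.541
t8.85 pos [ 0.5398 -0.0367  0.1651] psi 59.95 q6 -68.3 F [ 1.4 -3.2 -0.7] T [-0.488 -0.14   0.331] Ttool [-0.331 -0.366 -0.352] Ftool [ 0.7 -2.1  2.8] gap 0.088 tau6 0.541
```

```bash
python3 -m inch '[{"tx":0,"ty":-0.02,"tz":0.03,"wx":4,"wy":0,"wz":0,"grip":0.0},{"tx":0,"ty":-0.02,"tz":0.03,"wx":8,"wy":0,"wz":0,"grip":0.0},{"tx":0,"ty":-0.02,"tz":0.03,"wx":12,"wy":0,"wz":0,"grip":0.0},{"tx":0,"ty":-0.02,"tz":0.03,"wx":16,"wy":0,"wz":0,"grip":0.0}]' >/dev/null; python3 s.py
python3 -m inch '[{"tx":0,"ty":0,"tz":0,"wx":4,"wy":0,"wz":0,"grip":0.0},{"tx":0,"ty":0,"tz":0,"wx":8,"wy":0,"wz":0,"grip":0.0},{"tx":0,"ty":0,"tz":0,"wx":12,"wy":0,"wz":0,"grip":0.0}]' >/dev/null; python3 s.py
```

```text
t9.35 pos [ 0.5397 -0.0368  0.165 ] psi 43.85 q6 -52.2 F [ 0.6 -2.8  0.2] T [-0.418 -0.1    0.491] Ttool [-0.491 -0.37  -0.218] Ftool [-0.2 -1.5  2.4] gap 0.093 tau6 -0.123
t9.72 pos [ 0.5396 -0.0369  0.1651] psi 31.86 q6 -40.2 F [ 1.2 -2.7 -0.5] T [-0.46  -0.048  0.414] Ttool [-0.414 -0.416 -0.202] Ftool [ 0.5 -0.4  2.9] gap 0.091 tau6 -0.123
```

```bash
python3 -m inch '[{"tx":0,"ty":0,"tz":0.03,"wx":4,"wy":0,"wz":0,"grip":0.0},{"tx":0,"ty":0,"tz":0.03,"wx":8,"wy":0,"wz":0,"grip":0.0},{"tx":0,"ty":0,"tz":0.03,"wx":12,"wy":0,"wz":0,"grip":0.0},{"tx":0,"ty":0,"tz":0.03,"wx":16,"wy":0,"wz":0,"grip":0.0},{"tx":0,"ty":0,"tz":0.03,"wx":20,"wy":0,"wz":0,"grip":0.0}]' >/dev/null; python3 s.py
python3 -m inch '[{"tx":0,"ty":0,"tz":0,"wx":4,"wy":0,"wz":0,"grip":0.0},{"tx":0,"ty":0,"tz":0,"wx":8,"wy":0,"wz":0,"grip":0.0},{"tx":0,"ty":0,"tz":0,"wx":12,"wy":0,"wz":0,"grip":0.0},{"tx":0,"ty":0,"tz":0,"wx":16,"wy":0,"wz":0,"grip":0.0},{"tx":0,"ty":0,"tz":0,"wx":20,"wy":0,"wz":0,"grip":0.0}]' >/dev/null; python3 s.py
```

```text
t10.35 pos [ 0.5394 -0.0369  0.165 ] psi 11.85 q6 -20.3 F [ 0.4 -1.6  1. ] T [-0.308  0.053  0.46 ] Ttool [-0.459 -0.291 -0.115] Ftool [-1.   0.1  1.6] gap 0.094 tau6 -0.123
t10.97 pos [ 0.5392 -0.0369  0.165 ] psi -8.15 q6 -0.3 F [ 0.1 -2.1  0.3] T [-0.289  0.1    0.474] Ttool [-0.473 -0.301 -0.059] Ftool [-0.3  0.4  2.1] gap 0.093 tau6 -0.123
```

Remaining to about −17.5: 9.4°.

```bash
python3 -m inch '[{"tx":0,"ty":0,"tz":0,"wx":4,"wy":0,"wz":0,"grip":0.0},{"tx":0,"ty":0,"tz":0,"wx":7.5,"wy":0,"wz":0,"grip":0.0},{"tx":0,"ty":0,"tz":0,"wx":9.4,"wy":0,"wz":0,"grip":0.0},{"tx":0,"ty":0,"tz":0,"wx":9.4,"wy":0,"wz":0,"grip":0.0}]' >/dev/null; python3 s.py
python3 -m inch '[{"tx":0,"ty":0,"tz":0,"wx":0,"wy":0,"wz":0,"grip":0.25},{"tx":0,"ty":0,"tz":0,"wx":0,"wy":0,"wz":0,"grip":0.3},{"tx":0,"ty":0,"tz":0,"wx":0,"wy":0,"wz":0,"grip":0.3}]' >/dev/null; python3 s.py
python3 - <<'E'
from h import *
o=get_obs();cv2.imwrite('pics/w5.png',get_image('wrist'))
crop('pics/w5.png','pics/w5r.png',170,130,340,280,4)
E
```

```text
t11.47 pos [ 0.5392 -0.0369  0.165 ] psi -17.53 q6 9.1 F [-1.7 -0.8  0.9] T [-0.189  0.341  0.394] Ttool [-0.394 -0.284 -0.269] Ftool [-0.9 -1.4  1.3] gap 0.097 tau6 0.474
t11.85 pos [ 0.5404 -0.0371  0.1653] psi -17.62 q6 9.2 F [ 0.8 -1.1 -0.1] T [-0.015 -0.     0.002] Ttool [-0.002 -0.014  0.005] Ftool [0.1 1.1 0.8] gap 0.299 tau6 -0.001
```

View pics/w5r.png

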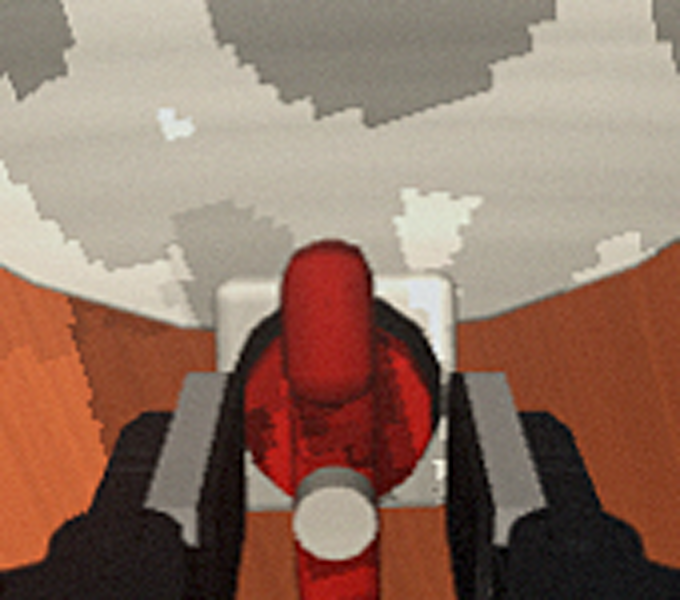

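Run:
```python
from h import *
o=get_obs();np.save('o5.npy',np.r_[o['tool_pos'],o['ee_rot']])
px=lambda p,s,x,y:(np.array(p,float)+.5)/s-.5+[x,y]
r=lambda *p:px(p,4,170,130)
M=R.from_rotvec(o['ee_rot']).as_matrix()
t=lambda P:(M.T@(np.array(P)-o['tool_pos'])*1000)
for q in [((327,260),.191),((327,350),.192),((335,522),.184),((338,590),.184)]:
    P=onz('wrist',r(*q[0]),q[1],o);print(q,P.round(4),t(P).round(2))
```

```text
((327, 260), 0.191) [ 0.5483 -0.0052  0.191 ] [-25.73  -2.09 -32.87]
((327, 350), 0.192) [ 0.5455 -0.014   0.192 ] [-26.73  -2.11 -23.6 ]
((335, 522), 0.184) [ 0.5388 -0.0373  0.184 ] [-18.74  -1.42   0.57]
((338, 590), 0.184) [ 0.5364 -0.0458  0.184 ] [-18.74  -1.09   9.47]
```

```bash
python3 -m inch '[{"tx":-5,"ty":0,"tz":0,"wx":0,"wy":0,"wz":0,"grip":0.5},{"tx":-9,"ty":0,"tz":0,"wx":0,"wy":0,"wz":0,"grip":0.5},{"tx":-9,"ty":0,"tz":0,"wx":0,"wy":0,"wz":0,"grip":0.5}]' >/dev/null; python3 s.py
python3 - <<'E'
from h import *
o=get_obs();cv2.imwrite('pics/w6.png',get_image('wrist'));np.save('o6.npy',np.r_[o['tool_pos'],o['ee_rot']])
crop('pics/w6.png','pics/w6r.png',170,120,340,250,4.7)
print(delta([.4955,.138,.255],np.radians(2)))
E
```

```text
t12.28 pos [ 0.5428 -0.0376  0.259 ] psi -17.62 q6 9.2 F [ 0.5 -0.1 -0.2] T [0.014 0.025 0.051] Ttool [-0.051  0.006 -0.028] Ftool [ 0.2  0.5 -0.1] gap 0.502 tau6 0.000
(array([  0.16,  -9.66, -15.33]), array([-19.6,  -0. ,  -0.2]))
```

View pics/w6r.png

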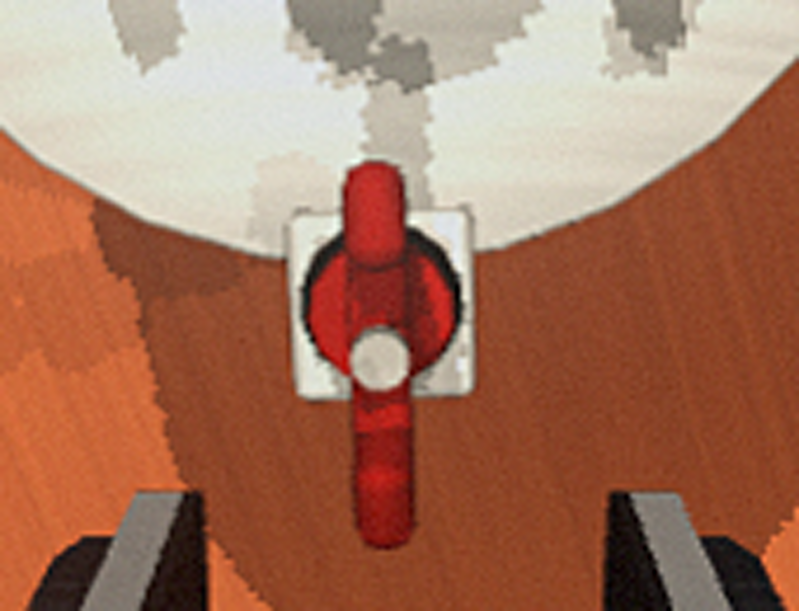

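```bash
python3 -m inch '[{"tx":0.2,"ty":-9.7,"tz":-15.3,"wx":-20,"wy":0,"wz":0,"grip":0.5},{"tx":0.2,"ty":-9.7,"tz":-15.3,"wx":-20,"wy":0,"wz":0,"grip":0.5},{"tx":0.2,"ty":-9.7,"tz":-15.3,"wx":-20,"wy":0,"wz":0,"grip":0.5},{"tx":0.2,"ty":-9.7,"tz":-15.3,"wx":-20,"wy":0,"wz":0,"grip":0.5},{"tx":0.2,"ty":-9.7,"tz":-15.3,"wx":-20,"wy":0,"wz":0,"grip":0.5}]' >/dev/null; python3 s.py
python3 - <<'E'
from h import *
o=get_obs();cv2.imwrite('pics/w7.png',get_image('wrist'));np.save('o7.npy',np.r_[o['tool_pos'],o['ee_rot']])
crop('pics/w7.png','pics/w7r.png',170,120,340,250,4.7)
E
```

```text
t12.95 pos [0.4933 0.1377 0.252 ] psi 2.45 q6 8.5 F [ 0.3 -0.8 -0.4] T [-0.029  0.012  0.014] Ttool [-0.014 -0.029 -0.013] Ftool [0.4 0.3 0.8] gap 0.502 tau6 0.008
```

View pics/w7r.png

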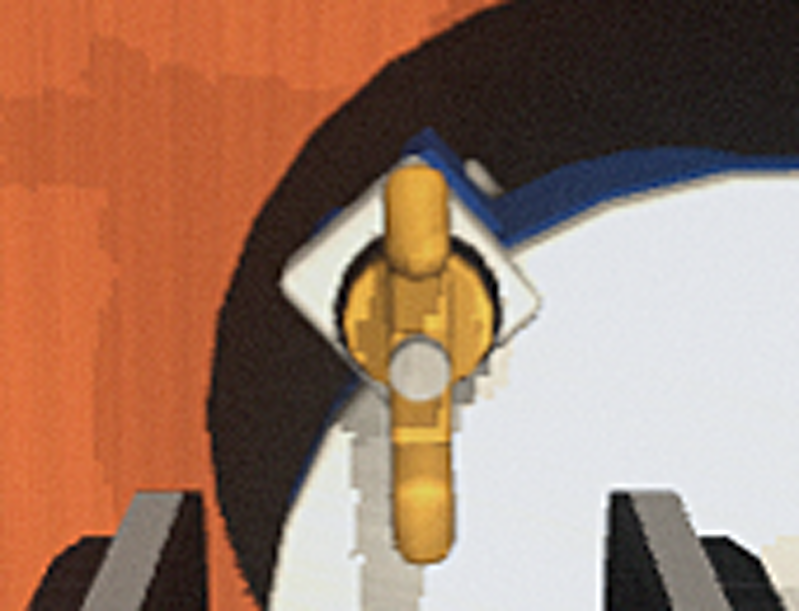

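View pics/w7.png

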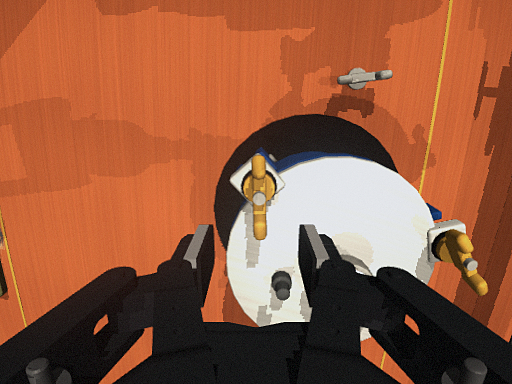

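```bash
cat >> h.py <<'E'
def nut(f,s,x,y,washer,tips,bolt):
    o=ob(f); M=R.from_rotvec(o['ee_rot']).as_matrix()
    r=lambda p:(np.array(p,float)+.5)/s-.5+[x,y]
    t=lambda P:(M.T@(np.array(P)-o['tool_pos'])*1000)
    c,e=circ([r(p) for p in washer],.154,.015,o);print('washer',c.round(4),e.round(4),t([*c,.154]).round(2))
    P=[onz('wrist',r(p),z,o) for p,z in zip(tips,(.188,.190))];T=[t(p) for p in P]
    print('mid tips',((P[0]+P[1])/2).round(4),((T[0]+T[1])/2).round(2),'len',np.linalg.norm(P[0]-P[1]).round(4),'wx needed',np.degrees(np.arctan2(-(T[1]-T[0])[1],(T[1]-T[0])[2])).round(2))
    B=onz('wrist',r(bolt),.184,o);print('bolt',B.round(4),t(B).round(2))
E
python3 - <<'E'
from h import *
print('red end');nut('o6.npy',4.7,170,120,[(303,290),(320,255),(345,232),(410,234),(445,260),(461,300)],[(373,163),(385,548)],(379,360))
print('n2');nut('o7.npy',4.7,170,120,[(336,320),(343,285),(372,243),(460,243),(488,275),(499,320)],[(417,166),(425,563)],(419,370))
E
```

```text
red end
washer [ 0.5391 -0.0365] 0.0007 [105.01  -4.69   0.25]
mid tips [ 0.5397 -0.0352  0.189 ] [70.02 -4.23 -1.25] len 0.0623 wx needed -1.48
bolt [ 0.5393 -0.0363  0.184 ] [75.01 -4.36  0.  ]
n2
washer [0.495  0.1381] 0.0008 [97.99  1.94 -0.41]
mid tips [0.4953 0.1397 0.189 ] [62.99  2.23 -2.01] len 0.0624 wx needed -1.28
bolt [0.4951 0.1384 0.184 ] [67.99  1.95 -0.63]
```

```bash
python3 -m inch '[{"tx":4.5,"ty":0.2,"tz":-0.06,"wx":-1.3,"wy":0,"wz":0,"grip":0.4},{"tx":6.5,"ty":0.2,"tz":-0.06,"wx":-1.3,"wy":0,"wz":0,"grip":0.4},{"tx":8,"ty":0.2,"tz":-0.06,"wx":-1.3,"wy":0,"wz":0,"grip":0.4},{"tx":8.7,"ty":0.2,"tz":-0.06,"wx":-1.3,"wy":0,"wz":0,"grip":0.25},{"tx":8.7,"ty":0.2,"tz":-0.06,"wx":-1.3,"wy":0,"wz":0,"grip":0.25}]'>/dev/null; python3 s.py
python3 - <<'E'
from h import *
cv2.imwrite('pics/w8.png',get_image('wrist'))
crop('pics/w8.png','pics/w8r.png',170,130,340,280,4)
E
```

```text
t13.62 pos [0.4962 0.1382 0.1661] psi 3.63 q6 7.2 F [-0.1  0.1 -0.1] T [ 0.001  0.003 -0.024] Ttool [ 0.024  0.001 -0.003] Ftool [ 0.1 -0.1 -0.1] gap 0.252 tau6 -0.001
```

View pics/w8r.png

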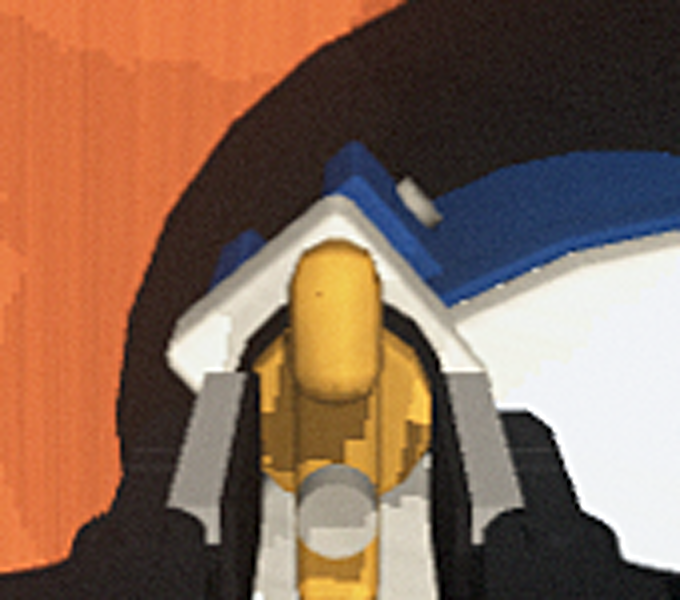

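```bash
python3 -m inch '[{"tx":0.05,"ty":-0.1,"tz":0,"wx":0,"wy":0,"wz":0,"grip":0.25},{"tx":0.05,"ty":-0.1,"tz":0,"wx":0,"wy":0,"wz":0,"grip":0.1},{"tx":0.05,"ty":-0.1,"tz":0,"wx":0,"wy":0,"wz":0,"grip":0.0},{"tx":0.05,"ty":-0.1,"tz":0,"wx":0,"wy":0,"wz":0,"grip":0.0},{"tx":0.05,"ty":-0.1,"tz":0,"wx":0,"wy":0,"wz":0,"grip":0.0}]' 80 >/dev/null; python3 s.py
```

```text
t14.30 pos [0.4953 0.1387 0.1666] psi 3.69 q6 7.2 F [-1.  -0.3  5.9] T [-0.082  0.244  0.039] Ttool [-0.039 -0.066 -0.249] Ftool [-5.9 -1.   0.3] gap 0.093 tau6 0.021
```

```bash
python3 -m inch '[{"tx":-0.1,"ty":0,"tz":0,"wx":0,"wy":0,"wz":0,"grip":0.0},{"tx":-0.1,"ty":0,"tz":0,"wx":0,"wy":0,"wz":0,"grip":0.0}]' >/dev/null; python3 s.py
python3 -m inch '[{"tx":0,"ty":0,"tz":0,"wx":4,"wy":0,"wz":0,"grip":0.0},{"tx":0,"ty":0,"tz":0,"wx":4,"wy":0,"wz":0,"grip":0.0}]' >/dev/null; python3 s.py
python3 -m inch '[{"tx":0,"ty":0,"tz":0,"wx":4,"wy":0,"wz":0,"grip":0.0},{"tx":0,"ty":0,"tz":0,"wx":4,"wy":0,"wz":0,"grip":0.0}]' >/dev/null; python3 s.py
python3 -m inch '[{"tx":0,"ty":0,"tz":0,"wx":4,"wy":0,"wz":0,"grip":0.0},{"tx":0,"ty":0,"tz":0,"wx":4,"wy":0,"wz":0,"grip":0.0}]' >/dev/null; python3 s.py
python3 -m inch '[{"tx":0,"ty":0,"tz":0,"wx":4,"wy":0,"wz":0,"grip":0.0},{"tx":0,"ty":0,"tz":0,"wx":4,"wy":0,"wz":0,"grip":0.0}]' >/dev/null; python3 s.py
```

```text
t14.55 pos [0.4952 0.1387 0.1667] psi 3.69 q6 7.2 F [ 0.4  0.2 -0.4] T [ 0.029 -0.146  0.039] Ttool [-0.039  0.019  0.147] Ftool [ 0.4  0.4 -0.2] gap 0.094 tau6 0.024
t14.80 pos [0.4952 0.1387 0.1667] psi -0.28 q6 11.2 F [ 0.5  0.2 -0.6] T [ 0.086 -0.129 -0.06 ] Ttool [0.06  0.086 0.129] Ftool [ 0.6  0.5 -0.2] gap 0.094 tau6 0.205
t15.05 pos [0.4952 0.1387 0.1667] psi -4.23 q6 15.2 F [ 0.6 -0.3 -2. ] T [ 0.053 -0.285 -0.038] Ttool [0.038 0.074 0.281] Ftool [2.  0.6 0.3] gap 0.091 tau6 0.199
t15.30 pos [0.4953 0.1387 0.1667] psi -8.19 q6 19.1 F [ 1.5  0.7 -0.8] T [ 0.083 -0.307 -0.031] Ttool [0.031 0.126 0.292] Ftool [ 0.8  1.4 -1. ] gap 0.092 tau6 0.195
t15.55 pos [0.4953 0.1386 0.1667] psi -12.17 q6 23.1 F [ 1.6  0.9 -1.7] T [ 0.118 -0.344  0.038] Ttool [-0.038  0.188  0.311] Ftool [ 1.7  1.3 -1.2] gap 0.089 tau6 0.193
```

```bash
python3 -m inch '[{"tx":0.02,"ty":0.02,"tz":-0.02,"wx":4,"wy":0,"wz":0,"grip":0.0},{"tx":0.02,"ty":0.02,"tz":-0.02,"wx":4,"wy":0,"wz":0,"grip":0.0}]' >/dev/null; python3 s.py
python3 -m inch '[{"tx":0,"ty":0,"tz":0,"wx":4,"wy":0,"wz":0,"grip":0.0},{"tx":0,"ty":0,"tz":0,"wx":4,"wy":0,"wz":0,"grip":0.0}]' >/dev/null; python3 s.py
python3 -m inch '[{"tx":0,"ty":0,"tz":0,"wx":4,"wy":0,"wz":0,"grip":0.0},{"tx":0,"ty":0,"tz":0,"wx":4,"wy":0,"wz":0,"grip":0.0}]' >/dev/null; python3 s.py
python3 -m inch '[{"tx":0,"ty":0,"tz":0,"wx":4,"wy":0,"wz":0,"grip":0.0},{"tx":0,"ty":0,"tz":0,"wx":4,"wy":0,"wz":0,"grip":0.0}]' >/dev/null; python3 s.py
python3 -m inch '[{"tx":0,"ty":0,"tz":0,"wx":4,"wy":0,"wz":0,"grip":0.0},{"tx":0,"ty":0,"tz":0,"wx":4,"wy":0,"wz":0,"grip":0.0}]' >/dev/null; python3 s.py
```

```text
t15.80 pos [0.4953 0.1386 0.1666] psi -16.16 q6 27.1 F [ 1.1 -0.1  1.3] T [-0.022 -0.264 -0.084] Ttool [0.084 0.052 0.26 ] Ftool [-1.3  1.1 -0.2] gap 0.090 tau6 0.192
t16.05 pos [0.4953 0.1386 0.1666] psi -20.16 q6 31.1 F [ 1.8 -0.2  1. ] T [-0.01  -0.295 -0.011] Ttool [0.011 0.093 0.28 ] Ftool [-1.   1.8 -0.4] gap 0.092 tau6 0.191
t16.30 pos [0.4954 0.1387 0.1666] psi -24.15 q6 35.1 F [ 1.4 -0.6  1.4] T [ 0.014 -0.265 -0.046] Ttool [0.046 0.121 0.236] Ftool [-1.4  1.5 -0.1] gap 0.090 tau6 0.190
t16.55 pos [0.4954 0.1386 0.1666] psi -28.15 q6 39.1 F [ 2.6 -0.6  1.5] T [-0.08  -0.343 -0.031] Ttool [0.031 0.091 0.34 ] Ftool [-1.5  2.6 -0.7] gap 0.091 tau6 0.190
t16.80 pos [0.4954 0.1386 0.1666] psi -32.15 q6 43.1 F [ 1.7 -1.3  1.1] T [-0.157 -0.303 -0.089] Ttool [0.089 0.029 0.34 ] Ftool [-1.1  2.2  0.2] gap 0.096 tau6 0.190
```

```bash
python3 -m inch '[{"tx":-0.02,"ty":0.03,"tz":0,"wx":4,"wy":0,"wz":0,"grip":0.0},{"tx":-0.02,"ty":0.03,"tz":0,"wx":4,"wy":0,"wz":0,"grip":0.0}]' >/dev/null; python3 s.py
python3 -m inch '[{"tx":0,"ty":0,"tz":0,"wx":4,"wy":0,"wz":0,"grip":0.0},{"tx":0,"ty":0,"tz":0,"wx":4,"wy":0,"wz":0,"grip":0.0}]' >/dev/null; python3 s.py
python3 -m inch '[{"tx":0,"ty":0,"tz":0,"wx":4,"wy":0,"wz":0,"grip":0.0},{"tx":0,"ty":0,"tz":0,"wx":4,"wy":0,"wz":0,"grip":0.0}]' >/dev/null; python3 s.py
python3 -m inch '[{"tx":0,"ty":0,"tz":0,"wx":4,"wy":0,"wz":0,"grip":0.0},{"tx":0,"ty":0,"tz":0,"wx":4,"wy":0,"wz":0,"grip":0.0}]' >/dev/null; python3 s.py
```

```text
t17.05 pos [0.4955 0.1386 0.1667] psi -36.15 q6 47.1 F [ 2.4 -0.1  0.7] T [-0.053 -0.34   0.017] Ttool [-0.017  0.158  0.306] Ftool [-0.7  2.  -1.3] gap 0.090 tau6 0.188
t17.30 pos [0.4955 0.1386 0.1667] psi -40.15 q6 51.1 F [ 2.6 -0.3 -0. ] T [-0.008 -0.395 -0.007] Ttool [0.007 0.249 0.307] Ftool [ 0.   2.2 -1.5] gap 0.091 tau6 0.190
t17.55 pos [0.4955 0.1386 0.1666] psi -44.11 q6 55.0 F [ 2.   0.  -0.1] T [-0.039 -0.414  0.328] Ttool [-0.328  0.26   0.324] Ftool [ 0.1  1.4 -1.4] gap 0.092 tau6 0.528
t17.80 pos [0.4955 0.1385 0.1667] psi -48.12 q6 59.1 F [ 2.3 -0.4 -0.1] T [-0.048 -0.41   0.306] Ttool [-0.306  0.273  0.31 ] Ftool [ 0.1  1.8 -1.4] gap 0.095 tau6 0.542
```

```bash
python3 -m inch '[{"tx":0,"ty":0.03,"tz":-0.02,"wx":4,"wy":0,"wz":0,"grip":0.0},{"tx":0,"ty":0.03,"tz":-0.02,"wx":8,"wy":0,"wz":0,"grip":0.0},{"tx":0,"ty":0.03,"tz":-0.02,"wx":12,"wy":0,"wz":0,"grip":0.0},{"tx":0,"ty":0.03,"tz":-0.02,"wx":16,"wy":0,"wz":0,"grip":0.0},{"tx":0,"ty":0.03,"tz":-0.02,"wx":20,"wy":0,"wz":0,"grip":0.0}]' >/dev/null; python3 s.py
python3 -m inch '[{"tx":0,"ty":0,"tz":0,"wx":4,"wy":0,"wz":0,"grip":0.0},{"tx":0,"ty":0,"tz":0,"wx":8,"wy":0,"wz":0,"grip":0.0},{"tx":0,"ty":0,"tz":0,"wx":12,"wy":0,"wz":0,"grip":0.0},{"tx":0,"ty":0,"tz":0,"wx":16,"wy":0,"wz":0,"grip":0.0},{"tx":0,"ty":0,"tz":0,"wx":20,"wy":0,"wz":0,"grip":0.0}]' >/dev/null; python3 s.py
```

```text
t18.43 pos [0.4956 0.1384 0.1667] psi -68.23 q6 79.1 F [ 1.3 -0.4 -0. ] T [-0.041 -0.304  0.392] Ttool [-0.392  0.267  0.151] Ftool [ 0.   0.8 -1.1] gap 0.090 tau6 -0.122
t19.05 pos [0.4957 0.1382 0.1667] psi -88.23 q6 99.1 F [ 2.  -1.3  0.8] T [-0.11  -0.344  0.449] Ttool [-0.448  0.341  0.121] Ftool [-0.8  1.4 -1.9] gap 0.092 tau6 -0.122
```

```bash
python3 -m inch '[{"tx":0,"ty":0.02,"tz":-0.02,"wx":4,"wy":0,"wz":0,"grip":0.0},{"tx":0,"ty":0.02,"tz":-0.02,"wx":8,"wy":0,"wz":0,"grip":0.0},{"tx":0,"ty":0.02,"tz":-0.02,"wx":12,"wy":0,"wz":0,"grip":0.0},{"tx":0,"ty":0.02,"tz":-0.02,"wx":16,"wy":0,"wz":0,"grip":0.0},{"tx":0,"ty":0.02,"tz":-0.02,"wx":20,"wy":0,"wz":0,"grip":0.0}]' >/dev/null; python3 s.py
python3 -m inch '[{"tx":0,"ty":0,"tz":0,"wx":4,"wy":0,"wz":0,"grip":0.0},{"tx":0,"ty":0,"tz":0,"wx":8,"wy":0,"wz":0,"grip":0.0},{"tx":0,"ty":0,"tz":0,"wx":12,"wy":0,"wz":0,"grip":0.0},{"tx":0,"ty":0,"tz":0,"wx":16,"wy":0,"wz":0,"grip":0.0}]' >/dev/null; python3 s.py
```

```text
t19.68 pos [0.4957 0.1381 0.1667] psi -108.23 q6 119.1 F [ 1.5 -0.3  1.3] T [-0.182 -0.285  0.484] Ttool [-0.484  0.328  0.084] Ftool [-1.3 -0.2 -1.5] gap 0.094 tau6 -0.123
t20.18 pos [0.4956 0.1379 0.1667] psi -124.23 q6 135.1 F [ 1.3 -1.5  1. ] T [-0.196 -0.217  0.457] Ttool [-0.457  0.29   0.04 ] Ftool [-1.   0.5 -1.9] gap 0.091 tau6 -0.122
```

```bash
python3 -m inch '[{"tx":0,"ty":0,"tz":0,"wx":4,"wy":0,"wz":0,"grip":0.0},{"tx":0,"ty":0,"tz":0,"wx":7.5,"wy":0,"wz":0,"grip":0.0},{"tx":0,"ty":0,"tz":0,"wx":9.1,"wy":0,"wz":0,"grip":0.0},{"tx":0,"ty":0,"tz":0,"wx":9.1,"wy":0,"wz":0,"grip":0.0}]' >/dev/null; python3 s.py
python3 -m inch '[{"tx":0,"ty":0,"tz":0,"wx":0,"wy":0,"wz":0,"grip":0.25},{"tx":0,"ty":0,"tz":0,"wx":0,"wy":0,"wz":0,"grip":0.3},{"tx":0,"ty":0,"tz":0,"wx":0,"wy":0,"wz":0,"grip":0.3}]' >/dev/null; python3 s.py
python3 -m inch '[{"tx":-5,"ty":0,"tz":0,"wx":0,"wy":0,"wz":0,"grip":0.5},{"tx":-9,"ty":0,"tz":0,"wx":0,"wy":0,"wz":0,"grip":0.5},{"tx":-9,"ty":0,"tz":0,"wx":0,"wy":0,"wz":0,"grip":0.5}]' >/dev/null; python3 s.py
python3 - <<'E'
from h import *
o=get_obs();cv2.imwrite('pics/w9.png',get_image('wrist'));np.save('o9.npy',np.r_[o['tool_pos'],o['ee_rot']])
crop('pics/w9.png','pics/w9r.png',170,120,340,250,4.7)
E
```

```text
t20.68 pos [0.4955 0.1379 0.1666] psi -133.31 q6 144.2 F [ 1.4 -2.2  1.6] T [-0.368 -0.165  0.376] Ttool [-0.376  0.373  0.155] Ftool [-1.6  0.7 -2.5] gap 0.091 tau6 0.468
t21.05 pos [0.4957 0.1384 0.1666] psi -133.42 q6 144.3 F [-0.3 -0.4  0.5] T [-0.004 -0.023 -0.002] Ttool [ 0.002  0.02  -0.014] Ftool [-0.5  0.5 -0. ] gap 0.298 tau6 -0.001
t21.43 pos [0.4984 0.1389 0.2603] psi -133.41 q6 144.3 F [-0.5  0.9  0.1] T [-0.004 -0.01  -0.037] Ttool [ 0.037  0.01  -0.004] Ftool [-0.1 -0.3  1. ] gap 0.499 tau6 0.000
```

View pics/w9r.png

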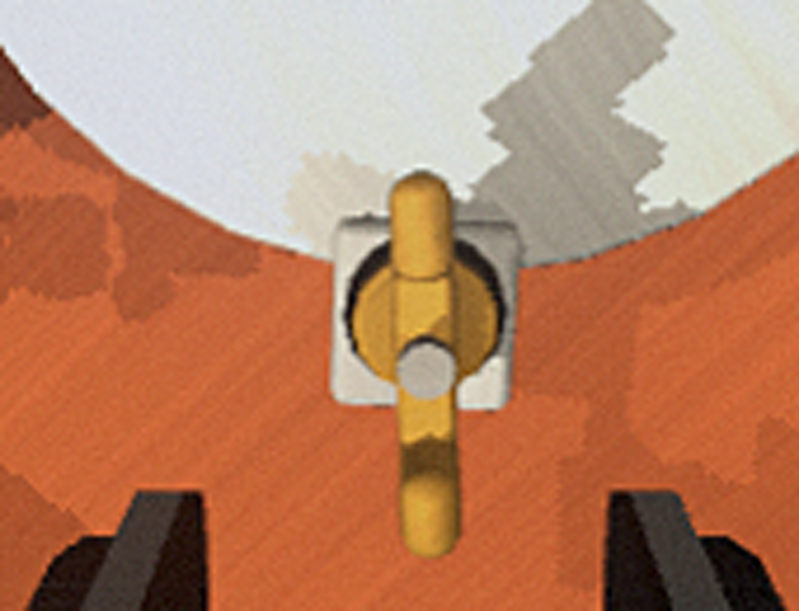

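View pics/w9.png

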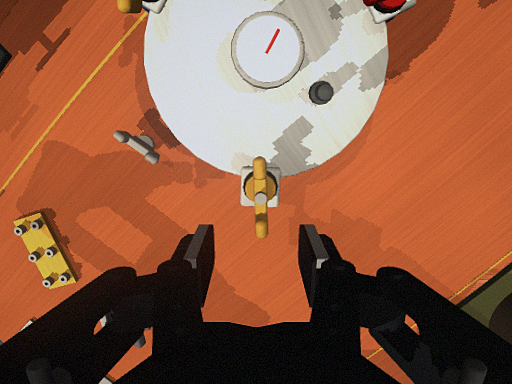

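Run:
```python
from h import *
nut('o9.npy',4.7,170,120,[(346,315),(352,290),(378,250),(460,245),(495,285),(503,320)],[(420,172),(430,557)],(426,370))
a=np.array([.5394,-.0367]);b=np.array([.4953,.1383]);d=b-a
for s in(1,-1):
    m=(a+b)/2+s*np.array([-d[1],d[0]])*np.sqrt(3)/2; print(m,np.linalg.norm(d),(a+b+m)/3)
crop('pics/w7.png','pics/w7c.png',412,190,512,310,5)
```

```text
washer [0.4943 0.1396] 0.0008 [106.24   2.96   3.89]
mid tips [0.4957 0.1385 0.189 ] [71.25  2.62  1.96] len 0.0628 wx needed -1.63
bolt [0.4945 0.1393 0.184 ] [76.24  2.83  3.42]
[0.36579555 0.01260828] 0.18047107801528756 [0.46683185 0.03806943]
[0.66890445 0.08899172] 0.18047107801528756 [0.56786815 0.06353057]
```

View pics/w7c.png

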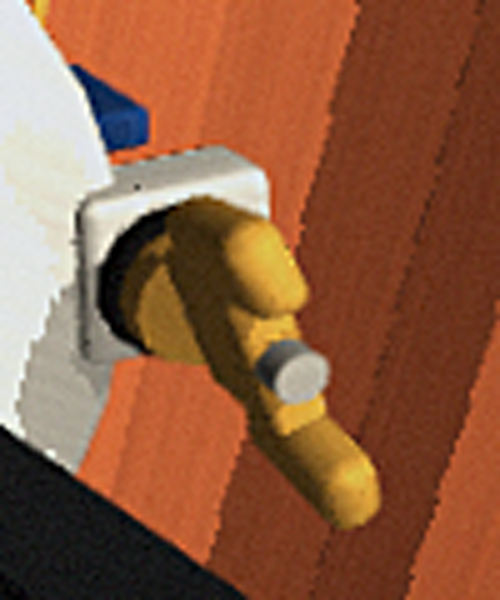

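Run:
```python
from h import *
o=ob('o7.npy'); r=lambda p:(np.array(p)+.5)/5-.5+[412,190]
a=onz('wrist',r((268,255)),.192,o);b=onz('wrist',r((348,488)),.192,o);print(a,b,np.linalg.norm(a-b),np.degrees(np.arctan2(*(b-a)[1::-1])))
q=np.load('o9.npy')
for psi in (-55,125): pass
print(delta([.669,.089,.262],np.radians(-124)), get_obs()['q'])
```

```text
[0.65258368 0.11235917 0.192     ] [0.67794135 0.07133357 0.192     ] 0.04822977215041129 -58.28003392838936
(array([ -0.33,  -8.23, -15.91]), array([-9.4, -0.1,  0.2])) [1.89879257e-01 2.01494647e-01 1.58609263e+00 2.72181219e-04
 1.35035847e+00 2.51838296e+00]
```

```bash
python3 -m inch '[{"tx":0,"ty":-2,"tz":-4,"wx":-10.5,"wy":0,"wz":0,"grip":0.5},{"tx":0,"ty":-5,"tz":-9,"wx":-21,"wy":0,"wz":0,"grip":0.5},{"tx":0,"ty":-8,"tz":-14,"wx":-31.5,"wy":0,"wz":0,"grip":0.5},{"tx":0,"ty":-8.2,"tz":-15.9,"wx":-42,"wy":0,"wz":0,"grip":0.5},{"tx":0,"ty":-8.2,"tz":-15.9,"wx":-52.5,"wy":0,"wz":0,"grip":0.5},{"tx":0,"ty":-8.2,"tz":-15.9,"wx":-63,"wy":0,"wz":0,"grip":0.5},{"tx":0,"ty":-8.2,"tz":-15.9,"wx":-73.5,"wy":0,"wz":0,"grip":0.5},{"tx":0,"ty":-8.2,"tz":-15.9,"wx":-84,"wy":0,"wz":0,"grip":0.5},{"tx":0,"ty":-8.2,"tz":-15.9,"wx":-94.5,"wy":0,"wz":0,"grip":0.5},{"tx":0,"ty":-8.2,"tz":-15.9,"wx":-105,"wy":0,"wz":0,"grip":0.5},{"tx":0,"ty":-8.2,"tz":-15.9,"wx":-115.5,"wy":0,"wz":0,"grip":0.5},{"tx":0,"ty":-8.2,"tz":-15.9,"wx":-126,"wy":0,"wz":0,"grip":0.5},{"tx":0,"ty":-8.2,"tz":-15.9,"wx":-136.5,"wy":0,"wz":0,"grip":0.5},{"tx":0,"ty":-8.2,"tz":-15.9,"wx":-147,"wy":0,"wz":0,"grip":0.5},{"tx":0,"ty":-8.2,"tz":-15.9,"wx":-157.5,"wy":0,"wz":0,"grip":0.5},{"tx":0,"ty":-8.2,"tz":-15.9,"wx":-165,"wy":0,"wz":0,"grip":0.5},{"tx":0,"ty":-8.2,"tz":-15.9,"wx":-165,"wy":0,"wz":0,"grip":0.5},{"tx":0,"ty":-8.2,"tz":-15.9,"wx":-165,"wy":0,"wz":0,"grip":0.5}]' >/dev/null; python3 s.py
python3 - <<'E'
from h import *
o=get_obs();cv2.imwrite('pics/w10.png',get_image('wrist'));np.save('o10.npy',np.r_[o['tool_pos'],o['ee_rot']])
crop('pics/w10.png','pics/w10r.png',170,120,340,250,4.7)
E
```

```text
t23.73 pos [0.6673 0.0886 0.2554] psi 31.46 q6 -27.5 F [ 0.4 -0.4 -0. ] T [-0.01  -0.031  0.043] Ttool [-0.043 -0.025  0.021] Ftool [0.  0.2 0.5] gap 0.501 tau6 -0.001
```

View pics/w10r.png

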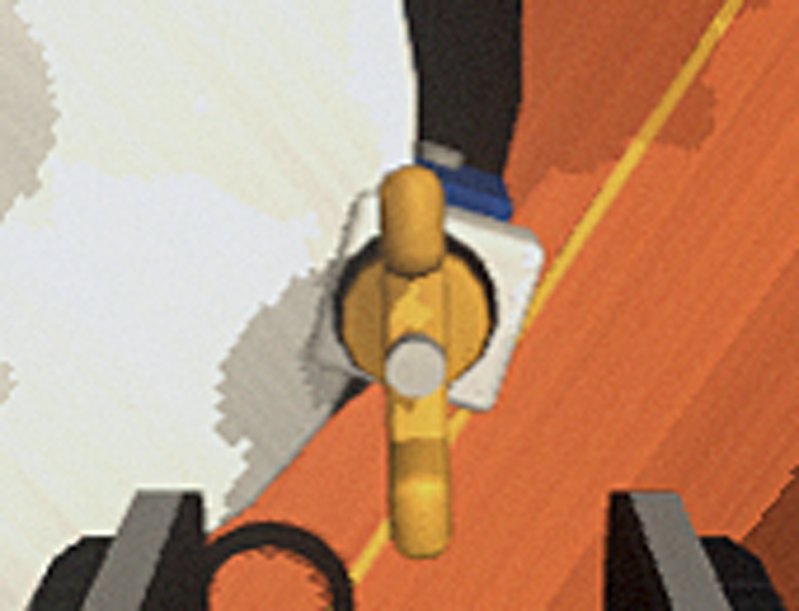

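Run:
```python
from h import *
nut('o10.npy',4.7,170,120,[(335,310),(345,280),(375,240),(450,238),(485,270),(495,315)],[(412,166),(420,557)],(416,366))
```

```text
washer [0.6689 0.0894] 0.001 [101.41   2.07   0.24]
mid tips [0.668  0.0907 0.189 ] [66.41  1.87 -1.38] len 0.0623 wx needed -1.25
bolt [0.6686 0.0896 0.184 ] [71.41  1.88 -0.14]
```

```bash
python3 -m inch '[{"tx":4.5,"ty":0.12,"tz":-0.04,"wx":-1.2,"wy":0,"wz":0,"grip":0.4},{"tx":6.5,"ty":0.12,"tz":-0.04,"wx":-1.2,"wy":0,"wz":0,"grip":0.4},{"tx":8,"ty":0.12,"tz":-0.04,"wx":-1.2,"wy":0,"wz":0,"grip":0.4},{"tx":8.9,"ty":0.12,"tz":-0.04,"wx":-1.2,"wy":0,"wz":0,"grip":0.25},{"tx":8.9,"ty":0.12,"tz":-0.04,"wx":-1.2,"wy":0,"wz":0,"grip":0.25}]'>/dev/null; python3 s.py
python3 - <<'E'
from h import *
cv2.imwrite('pics/w11.png',get_image('wrist'))
crop('pics/w11.png','pics/w11r.png',170,130,340,280,4)
E
```

```text
t24.40 pos [0.6686 0.0895 0.1674] psi 32.76 q6 -28.7 F [-0.1 -0.8 -0.3] T [-0.052 -0.012 -0.037] Ttool [ 0.037 -0.05  -0.018] Ftool [ 0.3 -0.5  0.6] gap 0.250 tau6 0.004
```

View pics/w11r.png

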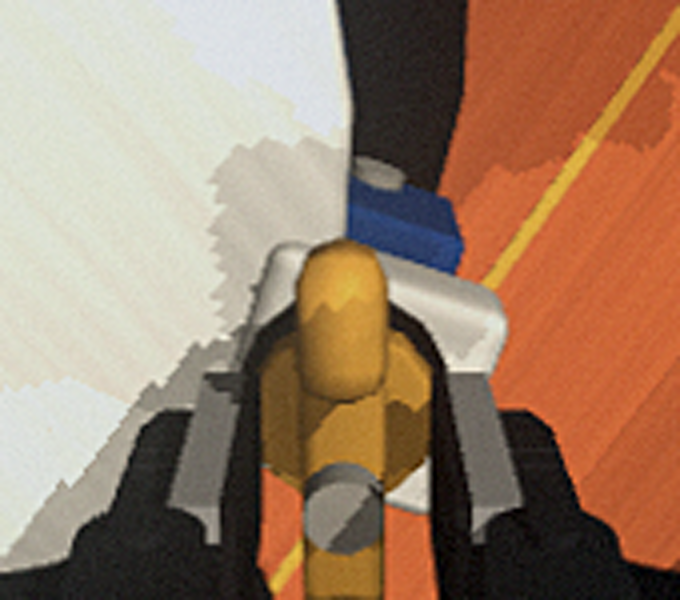

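```bash
python3 -m inch '[{"tx":0.05,"ty":-0.04,"tz":0,"wx":0,"wy":0,"wz":0,"grip":0.2},{"tx":0.05,"ty":-0.04,"tz":0,"wx":0,"wy":0,"wz":0,"grip":0.1},{"tx":0.0,"ty":-0.04,"tz":0,"wx":0,"wy":0,"wz":0,"grip":0.0},{"tx":-0.05,"ty":-0.04,"tz":0,"wx":0,"wy":0,"wz":0,"grip":0.0},{"tx":-0.05,"ty":-0.04,"tz":0,"wx":0,"wy":0,"wz":0,"grip":0.0}]' 80 >/dev/null; python3 s.py
```

```text
t25.07 pos [0.6686 0.0892 0.1685] psi 32.78 q6 -28.8 F [-0.6 -1.5  3.1] T [-0.203 -0.025  0.019] Ttool [-0.019 -0.184 -0.089] Ftool [-3.1 -1.3  0.9] gap 0.088 tau6 0.024
```

```bash
python3 -m inch '[{"tx":-0.03,"ty":-0.02,"tz":0,"wx":3,"wy":0,"wz":0,"grip":0.0},{"tx":-0.03,"ty":-0.02,"tz":0,"wx":3,"wy":0,"wz":0,"grip":0.0}]' >/dev/null; python3 s.py
python3 -m inch '[{"tx":0,"ty":0,"tz":0,"wx":3,"wy":0,"wz":0,"grip":0.0},{"tx":0,"ty":0,"tz":0,"wx":3,"wy":0,"wz":0,"grip":0.0}]' >/dev/null; python3 s.py
python3 -m inch '[{"tx":0,"ty":0,"tz":0,"wx":3,"wy":0,"wz":0,"grip":0.0},{"tx":0,"ty":0,"tz":0,"wx":3,"wy":0,"wz":0,"grip":0.0}]' >/dev/null; python3 s.py
python3 -m inch '[{"tx":0,"ty":0,"tz":0,"wx":3,"wy":0,"wz":0,"grip":0.0},{"tx":0,"ty":0,"tz":0,"wx":3,"wy":0,"wz":0,"grip":0.0}]' >/dev/null; python3 s.py
python3 -m inch '[{"tx":0,"ty":0,"tz":0,"wx":3,"wy":0,"wz":0,"grip":0.0},{"tx":0,"ty":0,"tz":0,"wx":3,"wy":0,"wz":0,"grip":0.0}]' >/dev/null; python3 s.py
```

```text
t25.32 pos [0.6686 0.0891 0.1685] psi 29.80 q6 -25.8 F [ 0.8 -1.   0.6] T [-0.154 -0.212 -0.034] Ttool [ 0.034 -0.239  0.107] Ftool [-0.6  0.2  1.3] gap 0.087 tau6 0.146
t25.57 pos [0.6686 0.0891 0.1685] psi 26.85 q6 -22.8 F [ 1.6 -1.   0.8] T [-0.137 -0.227 -0.011] Ttool [ 0.011 -0.225  0.14 ] Ftool [-0.8  1.   1.6] gap 0.087 tau6 0.142
t25.82 pos [0.6685 0.0892 0.1685] psi 23.88 q6 -19.9 F [ 1.8 -1.5 -0.8] T [-0.122 -0.349  0.013] Ttool [-0.013 -0.253  0.27 ] Ftool [0.8 1.1 2.1] gap 0.087 tau6 0.139
t26.07 pos [0.6685 0.0891 0.1685] psi 20.89 q6 -16.9 F [ 1.8 -2.   0.6] T [-0.137 -0.358 -0.057] Ttool [ 0.057 -0.256  0.285] Ftool [-0.6  1.   2.5] gap 0.092 tau6 0.137
t26.32 pos [0.6685 0.0891 0.1685] psi 17.89 q6 -13.9 F [ 3.1 -1.2  0.2] T [-0.135 -0.466 -0.042] Ttool [ 0.042 -0.272  0.402] Ftool [-0.2  2.6  2.1] gap 0.087 tau6 0.136
```

```bash
python3 -m inch '[{"tx":0,"ty":0.04,"tz":0.04,"wx":3,"wy":0,"wz":0,"grip":0.0},{"tx":0,"ty":0.04,"tz":0.04,"wx":3,"wy":0,"wz":0,"grip":0.0}]' >/dev/null; python3 s.py
python3 -m inch '[{"tx":0,"ty":0,"tz":0,"wx":3,"wy":0,"wz":0,"grip":0.0},{"tx":0,"ty":0,"tz":0,"wx":3,"wy":0,"wz":0,"grip":0.0}]' >/dev/null; python3 s.py
python3 -m inch '[{"tx":0,"ty":0,"tz":0,"wx":3,"wy":0,"wz":0,"grip":0.0},{"tx":0,"ty":0,"tz":0,"wx":3,"wy":0,"wz":0,"grip":0.0}]' >/dev/null; python3 s.py
python3 -m inch '[{"tx":0,"ty":0,"tz":0,"wx":3,"wy":0,"wz":0,"grip":0.0},{"tx":0,"ty":0,"tz":0,"wx":3,"wy":0,"wz":0,"grip":0.0}]' >/dev/null; python3 s.py
python3 -m inch '[{"tx":0,"ty":0,"tz":0,"wx":3,"wy":0,"wz":0,"grip":0.0},{"tx":0,"ty":0,"tz":0,"wx":3,"wy":0,"wz":0,"grip":0.0}]' >/dev/null; python3 s.py
python3 -m inch '[{"tx":0,"ty":0,"tz":0,"wx":3,"wy":0,"wz":0,"grip":0.0},{"tx":0,"ty":0,"tz":0,"wx":3,"wy":0,"wz":0,"grip":0.0}]' >/dev/null; python3 s.py
```

```text
t26.57 pos [0.6686 0.0891 0.1685] psi 14.90 q6 -10.9 F [ 2.3 -0.1  0.6] T [-0.032 -0.304 -0.015] Ttool [ 0.015 -0.109  0.286] Ftool [-0.6  2.2  0.6] gap 0.089 tau6 0.134
t26.82 pos [0.6686 0.0891 0.1685] psi 11.90 q6 -7.9 F [ 1.6 -0.   0.6] T [-0.045 -0.26  -0.047] Ttool [ 0.047 -0.097  0.245] Ftool [-0.6  1.6  0.3] gap 0.088 tau6 0.135
t27.07 pos [0.6685 0.0891 0.1685] psi 8.90 q6 -4.9 F [ 0.4 -0.3  0.8] T [ 0.011 -0.214 -0.048] Ttool [ 0.048 -0.022  0.213] Ftool [-0.8  0.4  0.3] gap 0.086 tau6 0.135
t27.32 pos [0.6686 0.0891 0.1685] psi 5.91 q6 -1.9 F [ 1.2 -0.3  0.3] T [ 0.043 -0.279 -0.029] Ttool [0.029 0.014 0.282] Ftool [-0.3  1.2  0.4] gap 0.092 tau6 0.135
t27.57 pos [0.6685 0.0891 0.1685] psi 2.91 q6 1.1 F [ 0.8  0.5 -0.1] T [ 0.063 -0.236 -0.04 ] Ttool [0.04  0.051 0.239] Ftool [ 0.1  0.9 -0.5] gap 0.090 tau6 0.135
t27.82 pos [0.6686 0.0891 0.1685] psi -0.09 q6 4.1 F [0.3 0.  0.9] T [ 0.102 -0.263 -0.002] Ttool [0.002 0.103 0.263] Ftool [-0.9  0.3 -0. ] gap 0.089 tau6 0.135
```

```bash
python3 -m inch '[{"tx":0,"ty":0,"tz":0,"wx":3,"wy":0,"wz":0,"grip":0.0},{"tx":0,"ty":0,"tz":0,"wx":3,"wy":0,"wz":0,"grip":0.0}]' >/dev/null; python3 s.py
python3 -m inch '[{"tx":0,"ty":0,"tz":0,"wx":3,"wy":0,"wz":0,"grip":0.0},{"tx":0,"ty":0,"tz":0,"wx":3,"wy":0,"wz":0,"grip":0.0}]' >/dev/null; python3 s.py
python3 -m inch '[{"tx":0,"ty":0,"tz":0,"wx":3,"wy":0,"wz":0,"grip":0.0},{"tx":0,"ty":0,"tz":0,"wx":3,"wy":0,"wz":0,"grip":0.0}]' >/dev/null; python3 s.py
python3 -m inch '[{"tx":0,"ty":0,"tz":0,"wx":3,"wy":0,"wz":0,"grip":0.0},{"tx":0,"ty":0,"tz":0,"wx":3,"wy":0,"wz":0,"grip":0.0}]' >/dev/null; python3 s.py
python3 -m inch '[{"tx":0,"ty":0,"tz":0,"wx":3,"wy":0,"wz":0,"grip":0.0},{"tx":0,"ty":0,"tz":0,"wx":3,"wy":0,"wz":0,"grip":0.0}]' >/dev/null; python3 s.py
python3 -m inch '[{"tx":0,"ty":0,"tz":0,"wx":3,"wy":0,"wz":0,"grip":0.0},{"tx":0,"ty":0,"tz":0,"wx":3,"wy":0,"wz":0,"grip":0.0}]' >/dev/null; python3 s.py
```

```text
t28.07 pos [0.6686 0.0891 0.1685] psi -3.09 q6 7.1 F [1.8 1.  0.4] T [ 0.087 -0.149  0.006] Ttool [-0.006  0.094  0.144] Ftool [-0.4  1.7 -1.1] gap 0.090 tau6 0.135
t28.32 pos [0.6686 0.089  0.1685] psi -6.09 q6 10.1 F [0.5 1.  1.3] T [ 0.129 -0.201 -0.009] Ttool [0.009 0.149 0.186] Ftool [-1.3  0.4 -1. ] gap 0.089 tau6 0.135
t28.57 pos [0.6686 0.089  0.1685] psi -9.10 q6 13.1 F [ 0.5 -0.2  1.2] T [ 0.121 -0.169 -0.01 ] Ttool [0.01  0.146 0.148] Ftool [-1.2  0.5  0.1] gap 0.093 tau6 0.135
t28.82 pos [0.6686 0.0891 0.1685] psi -12.05 q6 16.0 F [0.2 0.8 1.3] T [ 0.14  -0.158  0.359] Ttool [-0.359  0.17   0.126] Ftool [-1.3 -0.  -0.8] gap 0.087 tau6 0.507
t29.07 pos [0.6686 0.089  0.1685] psi -15.07 q6 19.1 F [-0.1  0.5  0.4] T [ 0.156 -0.12   0.344] Ttool [-0.344  0.182  0.075] Ftool [-0.4 -0.3 -0.4] gap 0.090 tau6 0.508
t29.32 pos [0.6686 0.089  0.1685] psi -18.08 q6 22.1 F [0.3 0.6 1. ] T [ 0.155 -0.17   0.362] Ttool [-0.362  0.2    0.113] Ftool [-1.   0.1 -0.7] gap 0.090 tau6 0.508
```

```bash
python3 -m inch '[{"tx":0,"ty":0,"tz":0,"wx":4,"wy":0,"wz":0,"grip":0.0},{"tx":0,"ty":0,"tz":0,"wx":8,"wy":0,"wz":0,"grip":0.0},{"tx":0,"ty":0,"tz":0,"wx":12,"wy":0,"wz":0,"grip":0.0},{"tx":0,"ty":0,"tz":0,"wx":16,"wy":0,"wz":0,"grip":0.0},{"tx":0,"ty":0,"tz":0,"wx":20,"wy":0,"wz":0,"grip":0.0}]' >/dev/null; python3 s.py
python3 -m inch '[{"tx":0,"ty":0,"tz":0,"wx":4,"wy":0,"wz":0,"grip":0.0},{"tx":0,"ty":0,"tz":0,"wx":8,"wy":0,"wz":0,"grip":0.0},{"tx":0,"ty":0,"tz":0,"wx":12,"wy":0,"wz":0,"grip":0.0},{"tx":0,"ty":0,"tz":0,"wx":16,"wy":0,"wz":0,"grip":0.0},{"tx":0,"ty":0,"tz":0,"wx":20,"wy":0,"wz":0,"grip":0.0}]' >/dev/null; python3 s.py
```

```text
t29.95 pos [0.6685 0.089  0.1685] psi -38.19 q6 42.2 F [0.7 0.7 0.2] T [ 0.157 -0.115  0.454] Ttool [-0.454  0.195 -0.007] Ftool [-0.2  0.1 -1. ] gap 0.091 tau6 -0.123
t30.57 pos [0.6685 0.089  0.1685] psi -58.19 q6 62.2 F [0.7 1.7 1.3] T [ 0.199 -0.102  0.475] Ttool [-0.475  0.191 -0.115] Ftool [-1.3 -1.1 -1.5] gap 0.092 tau6 -0.123
```

```bash
python3 -m inch '[{"tx":0,"ty":0,"tz":0,"wx":4,"wy":0,"wz":0,"grip":0.0},{"tx":0,"ty":0,"tz":0,"wx":8,"wy":0,"wz":0,"grip":0.0},{"tx":0,"ty":0,"tz":0,"wx":12,"wy":0,"wz":0,"grip":0.0},{"tx":0,"ty":0,"tz":0,"wx":16,"wy":0,"wz":0,"grip":0.0},{"tx":0,"ty":0,"tz":0,"wx":20,"wy":0,"wz":0,"grip":0.0}]' >/dev/null; python3 s.py
```

```text
t31.20 pos [0.6685 0.089  0.1685] psi -78.19 q6 82.2 F [1.4 1.  1.8] T [ 0.158 -0.055  0.458] Ttool [-0.458  0.086 -0.144] Ftool [-1.8 -0.7 -1.6] gap 0.093 tau6 -0.123
```

Remaining ≈23.1°.

```bash
python3 -m inch '[{"tx":0,"ty":0,"tz":0,"wx":4,"wy":0,"wz":0,"grip":0.0},{"tx":0,"ty":0,"tz":0,"wx":8,"wy":0,"wz":0,"grip":0.0},{"tx":0,"ty":0,"tz":0,"wx":12,"wy":0,"wz":0,"grip":0.0},{"tx":0,"ty":0,"tz":0,"wx":16,"wy":0,"wz":0,"grip":0.0},{"tx":0,"ty":0,"tz":0,"wx":20,"wy":0,"wz":0,"grip":0.0},{"tx":0,"ty":0,"tz":0,"wx":23.1,"wy":0,"wz":0,"grip":0.0},{"tx":0,"ty":0,"tz":0,"wx":23.1,"wy":0,"wz":0,"grip":0.0}]' >/dev/null; python3 s.py
python3 -m inch '[{"tx":0,"ty":0,"tz":0,"wx":0,"wy":0,"wz":0,"grip":0.25},{"tx":0,"ty":0,"tz":0,"wx":0,"wy":0,"wz":0,"grip":0.3},{"tx":0,"ty":0,"tz":0,"wx":0,"wy":0,"wz":0,"grip":0.3}]' >/dev/null; python3 s.py
python3 -m inch '[{"tx":-5,"ty":0,"tz":0,"wx":0,"wy":0,"wz":0,"grip":0.5},{"tx":-9,"ty":0,"tz":0,"wx":0,"wy":0,"wz":0,"grip":0.5},{"tx":-9,"ty":0,"tz":0,"wx":0,"wy":0,"wz":0,"grip":0.5}]' >/dev/null; python3 s.py
python3 - <<'E'
from h import *
o=get_obs();cv2.imwrite('pics/w12.png',get_image('wrist'));np.save('o12.npy',np.r_[o['tool_pos'],o['ee_rot']])
crop('pics/w12.png','pics/w12r.png',170,120,340,250,4.7)
cv2.imwrite('pics/scene1.png',get_image('scene'));cv2.imwrite('pics/side1.png',get_image('side'))
crop('pics/scene1.png','pics/sc1.png',205,160,315,280,5)
crop('pics/side1.png','pics/si1.png',215,140,315,230,6)
E
```

```text
t32.08 pos [0.6685 0.089  0.1685] psi -101.19 q6 105.2 F [0.5 0.8 1.3] T [ 0.2   -0.048  0.302] Ttool [-0.302  0.009 -0.206] Ftool [-1.3 -0.9 -0.3] gap 0.091 tau6 0.515
t32.45 pos [0.6685 0.0887 0.1684] psi -101.32 q6 105.3 F [0.2 0.1 0.5] T [ 0.045 -0.028  0.052] Ttool [-0.052  0.019 -0.049] Ftool [-0.5 -0.1 -0.2] gap 0.301 tau6 -0.004
t32.83 pos [0.6712 0.089  0.2633] psi -101.31 q6 105.3 F [ 0.  -0.2 -0.6] T [ 0.039 -0.014 -0.018] Ttool [ 0.018  0.006 -0.041] Ftool [ 0.6  0.1 -0. ] gap 0.502 tau6 0.001
```

View pics/w12r.png

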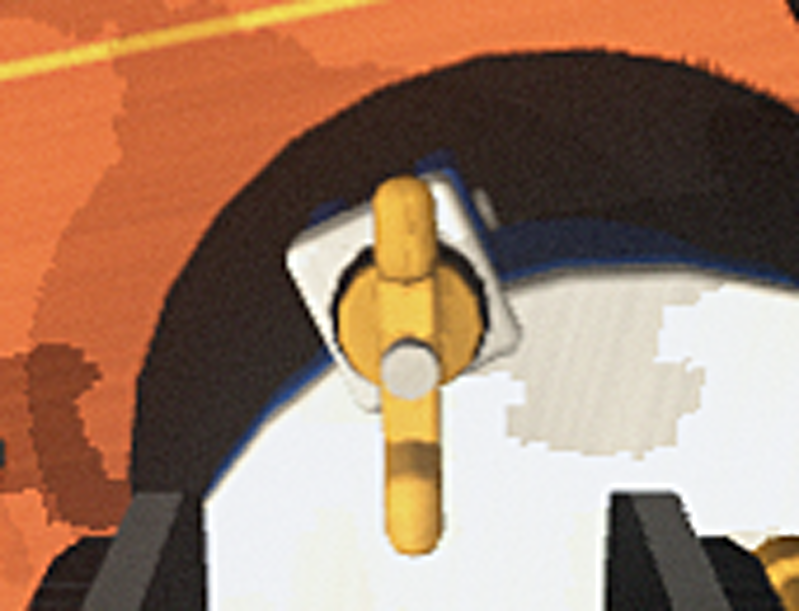

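View pics/w12.png

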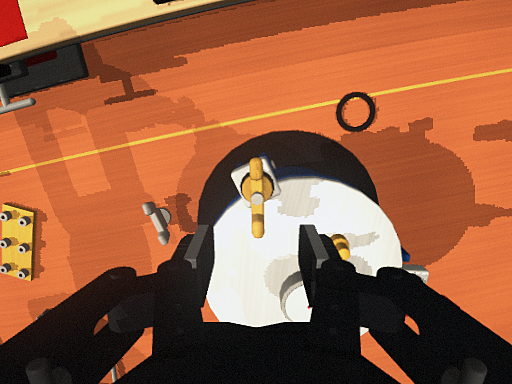

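View pics/sc1.png

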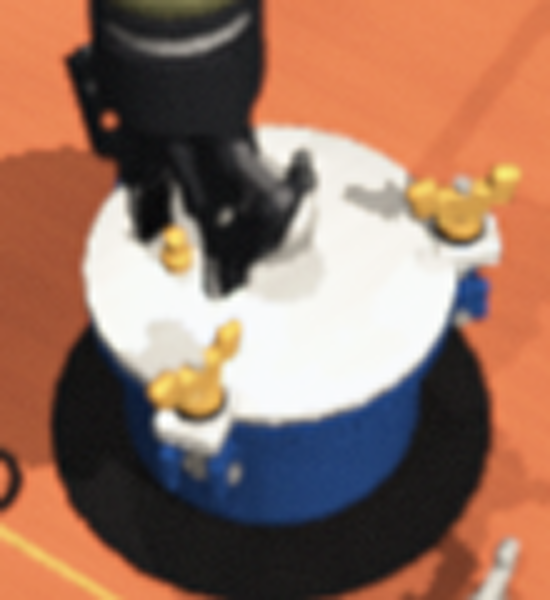

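View pics/scene1.png

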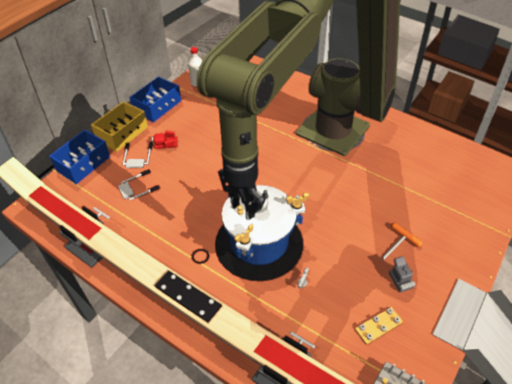

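Run:
```python
from h import *
nut('o12.npy',4.7,170,120,[(332,320),(340,285),(365,250),(450,245),(480,280),(488,320)],[(403,178),(414,555)],(411,370))
```

```text
washer [0.6682 0.0896] 0.0009 [109.24   0.24   4.  ]
mid tips [0.669  0.0898 0.189 ] [74.25 -0.21  2.91] len 0.0624 wx needed -1.65
bolt [0.6678 0.0897 0.184 ] [79.23  0.18  4.09]
```

```bash
python3 -m inch '[{"tx":-5,"ty":0,"tz":0,"wx":0,"wy":0,"wz":0,"grip":0.5},{"tx":-5,"ty":0,"tz":0,"wx":0,"wy":0,"wz":0,"grip":0.5},{"tx":-5,"ty":0,"tz":0,"wx":0,"wy":0,"wz":0,"grip":0.5}]'; python3 -c "
from plant import *
print(sign_off())"
```

```text
t: 33.35
tool_pos: [0.6679, 0.0889, 0.3069]
ee_rot: [-2.115, 0.21, 2.12]
force: [-0.2, -0.4, -0.7]
finger_gap: 0.499
the job is handed in; nothing more can be done
None
```

I tightened all three wing nuts in order (red, then the two brass ones going clockwise) and handed the job in at 33 s of the 72 s allowed. All nuts are let go, and the gripper is about 11 cm above the nuts, touching nothing.

I turned each nut in 3–4° steps until the torque jumped from near 0 to about 0.35 N m, then gave it a quarter turn. The tool had to go about 1.6° further each time, because the nuts lagged behind the fingers.

| Nut | Slack before it took hold | Turn after taking hold |
|---|---|---|
| 1 (red) | about 59° | about 88–92° |
| 2 | about 45° | about 90° |
| 3 | about 43° | about 90° |

- **Nut angles:** I compared the wing angles in the wrist pictures with the tool angle after each release. They showed no slip beyond the 1.5–1.6° lag. The red nut is the least certain, because it took hold partway through a 4° step.
- **Forces:** Readings between moves never exceeded about 6 N. The highest were brief downward pushes as the fingers closed on nuts 1 and 2, which I relieved before turning.
- **Pot and other things:** The last wrist and scene pictures show the pot still standing upright in place on its mat. I saw nothing else on the counter disturbed.
- **Not checked:** I did not measure how far the washers sank. The last scene picture did not show the red nut, as the arm hid it.

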